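# Cull the short pin, then unlatch and lift the pin cassette

### The job

Take the one pin that is too short out of the black cassette and leave it in the red scrap tray, while the cassette is still latched in its dock. Then pinch the cassette's two yellow side catches together and lift it straight out, with the three full-length pins still in it, until its underside is about 10 cm above the bench. Finish while holding it there, level and still, catches squeezed, and do not disturb the other tools on the bench.

Things in the scene. Friction and masses are not known exactly. Their poses are not given: they have to be found in the camera images.
- dock: aluminium dock plate fixed to the bench, 100 x 224 x 10 mm, holding the cassette; origin at the centre of its underside, on the bench. Its y axis runs along the row of pins, its x axis from the front catch to the rear catch; it is turned up to 26 degrees either way. Rails rise to 22 mm above the bench beside the cassette's deck; the two dark steel brackets whose ledges trap the catch teeth rise to 23.5 mm. The cassette lifts out straight up.
- cassette: black pin cassette, loose but latched into the dock, about 0.25 kg (plus the pins); origin at the centre of its underside, which rests 10 mm above the bench in the dock; axes along the dock's. Deck 40 mm (x) by 190 mm (y), its top 22 mm above the origin; four round pockets 15 mm deep (15.6 mm across) on its centre line at y = -75, -43, +43 and +75 mm. In the middle a grip tower 30 mm x 30 mm rises to 90 mm above the origin, with a yellow catch on its -x and +x side.
- cassette_grip (a point): the place to pinch: on the tower's axis, 66 mm above the cassette's underside, midway between the ribbed yellow pads of the two catches; axes as the cassette's. The catch pads are 24 mm wide (along y), reach from the deck to 82 mm above the cassette's underside, and their outer faces are 50 mm apart when free and 38 mm when fully squeezed; fingers close along the cassette's x axis.
- catch_front (a joint): travel of the yellow catch on the cassette's -x side: 0 = sprung out, its tooth under the dock's ledge; 0.006 m = fully squeezed in; it clears the ledge at about 0.0035 m. Spring 5 N at the start, 10 N fully in; it springs out again when let go.
- catch_rear (a joint): the same for the yellow catch on the cassette's +x side. Both must be squeezed at once, or the cassette stays latched.
- pin_short_mid (a point): the odd one: a steel pin of the same 14 mm diameter but only 52 mm long, standing in one of the four pockets (which one varies), 37 mm of it showing above the deck; this point is at its centre, half-way up; its z axis runs along the pin. The nearest neighbour's axis is 32 mm away along the cassette's y axis; across the row (x) there is room for fingers.
- pin_short: the short pin again, its origin at the centre of its lower end (7 mm above the cassette's underside at the start)
- pin_a_mid (a point): a full-length ground steel pin, 14 mm diameter, 75 mm long, standing in one of the cassette's four pockets (which one varies), 60 mm of it showing above the cassette's deck; this point is at its centre, half-way up; its z axis runs along the pin. It stays in the cassette.
- pin_b_mid (a point): a full-length ground steel pin, 14 mm diameter, 75 mm long, standing in one of the cassette's four pockets (which one varies), 60 mm of it showing above the cassette's deck; this point is at its centre, half-way up; its z axis runs along the pin. It stays in the cassette.
- pin_c_mid (a point): a full-length ground steel pin, 14 mm diameter, 75 mm long, standing in one of the cassette's four pockets (which one varies), 60 mm of it showing above the cassette's deck; this point is at its centre, half-way up; its z axis runs along the pin. It stays in the cassette.
- scrap_tray_in (a point): red scrap tray, fixed to the bench, open-topped, 140 x 110 mm outside and 32 mm high, walls and floor 4 mm; this point is at the centre of its inner floor, x along the 140 mm side. It stands to the left or to the right of the dock; the blue tray on the other side holds finished stock and is not used.
- driver_orange: bystander: orange-handled screwdriver lying on the bench
- driver_green: bystander: green-handled screwdriver lying on the bench
- wrench: bystander: steel wrench lying on the bench
- holder_bar: bystander: square dark steel turning-tool bar, 130 mm long, lying on the bench
- lock_nut: bystander: dark steel ring, 50 mm across, 16 mm high
- collet: bystander: steel collet, 33 mm across, 36 mm high
- oil_can: bystander: yellow oil bottle, 56 mm across, 130 mm high
Things that resemble listed ones, but are neither listed nor needed, are in the scene too. There is more than one size of the dock; the job needs the larger. Several things look just like the part that bears scrap_tray_in: the one meant starts farthest to the robot's right.

How it is judged:
By the outcome, as a careful person would: the job done as asked, in the order asked, and still so for the second after the job is handed in, while the arm keeps its last pose, push and grip.
It also fails if it takes over 50 s, if anything falls off the work surface, if the arm or the gripper's body presses on something with over 40 N, if the wrist force passes 120 N, or if a joint passes its speed limit or range.

### The arm

A 7-joint arm with a two-finger parallel gripper is mounted at the origin on the work surface. World frame = base frame: x ahead of the robot, y to its left, z up, the work surface at z = 0. Lengths are in m, angles in rad, forces in N, time in s.
With the tool pointing down it reaches from about 0.425 to 0.875 m from the base axis. Payload 9.9 kg.
Tool frame: the origin (TCP) lies midway between the tips of the shut fingers; the grasp point (between the pads) lies 19 mm behind it (r.grip_point_offset is the distance from the TCP to the grasp point, in m); z points along the fingers, y is the direction in which the jaws open and shut (so a half turn about z gives the same grasp; the last joint's range is limited). The gripper opens to 85 mm and grips with 20 to 120 N. Pads are 22 mm wide; open, the fingers measure 114 mm over their backs; the gripper's body (76 mm by 85 mm) begins 54 mm behind the grasp point. The pads swing forward as they close: fully open they stand 13 mm farther back than shut.
Start: joints at [-1.325, 0.576, 0.025, 1.437, -0.015, 1.129, -0.057], TCP at [0.219, 0.639, 0.201] pointing down, gripper open.
Joint ranges: [-2.76, 2.76], [-0.34, 2.15], [-1.52, 1.57], [0.19, 2.46], [-1.09, 4.23], [0.17, 1.99], [-2.82, 2.82]. Speed limits (rad/s): [2.22, 2.22, 3.01, 3.01, 3.14, 3.14, 3.14].

### API

Orientations are given as a unit quaternion [w, x, y, z].
In Python, from rig import r gives the robot as it stands. The module is installed in compiled form; this text tells all that it offers.
- The arm moves only by the tool apply_moves, never from a script. Its argument "moves" is a list of rows, each an object with "gripper": the opening, from -1 (shut) to 1 (fully open), so that 0 is half open; "delta_pos": the shift along the tool's x, y, z each as a share of 300 mm, from -1 to 1, a list of three; "angular": the turn, a rotation vector about the tool's x, y, z each as a share of 45 degrees, from -1 to 1, a list of three. A call has 1 to 5 rows; each row is the pose to reach, as a shift and turn from the pose commanded when the call began, along the tool's axes at that moment; what a row does not reach only later rows make up. A row lasts 1/12 s, in which the tool goes at most 41.7 mm and 7.16 degrees, less where a joint would pass 70% of its speed; a pose out of reach is approached as far as the arm can. A call with a number of a shift or a turn outside -1 to 1 is refused whole. A call with a gripper value outside its range is refused whole. The fingers move at their own pace and stop on an object; "newtons" is the grip in N (left out, the last holds). Time passes only in rows, so rows that repeat a pose let the fingers close. It gives the time, the measured TCP pose, the force and the opening at its end, in the units of the state.
- r.get_obs(): the state, without advancing time (a new reading comes with each control period).
- r.camera(name): name is "scene" or "top"; returns (picture, depth): 420x560x3 uint8, red, green, blue; 420x560 float32, m along the optical axis (not along the pixel's ray), 0 where there is no reading.
- r.camera_info(name): a dict with "K" (3x3 intrinsics, pixels), "k1" (the pictures are not rectified: a ray, as slopes to the right and down, at radius r is drawn at 1 + k1 r^2 times it, then the intrinsics apply), "T" (4x4, takes a point from camera to world coordinates). Camera axes: x right, y up, looking along -z (the intrinsics and any distortion apply to the point x, -y, -z); pixel columns grow to the right and rows downward; lengths in m; the calibration is good to about 2 mm. A picture is of the moment at which its call begins. camera_info takes no time and is no camera call.
- r.job_done(): hands the job in, once; it reports no verdict.
The state is a dict: "time_s": time; "qpos": joint angles; "joint_velocities": joint speeds; "tau": joint torques, N m; "ee_pos": TCP position; "eef_rot": TCP orientation; "force": force on the tool from outside, world axes, zero at the start; "wrist_torque": the same for the moment, N m; "grip_width": finger opening in m.
Only numpy, scipy, OpenCV 4.12 (cv2) and the standard library are available. Lean on these libraries where they do the work, as an engineer would, in place of code of your own. Each camera call takes 0.05 s, during which the arm holds its last target.

## Working session

There is one attempt and no reset: what is moved stays moved. The work goes in short steps, Python scripts to look and compute and a tool call to move; the robot and the scene stay as the last step left them, time stands still between calls to the robot, and variables do not carry over. Pictures are saved under pics/ and viewed, and the job is handed in when it is done.

Besides the shell and the picture viewer there is one more tool, called by a JSON object that holds its "api" and its "payload", one argument or row to a line. apply_moves: Moves the arm, as the interface text tells. Its arguments: {"type":"object","properties":{"moves":{"type":"array"},"newtons":{"type":"number"}},"required":["moves"]}

```bash
mkdir -p pics; cat > h.py <<'E'
import numpy as np, cv2
from rig import r
def cap(tag):
    d={}
    for n in ("scene","top"):
        p,z=r.camera(n); i=r.camera_info(n)
        np.savez(f"{tag}_{n}.npz",p=p,z=z,K=i["K"],k1=i["k1"],T=i["T"])
        cv2.imwrite(f"pics/{tag}_{n}.png",p[:,:,::-1])
def load(tag,n):
    f=np.load(f"{tag}_{n}.npz"); return f
def cloud(f):
    K=f["K"];k1=float(f["k1"]);T=f["T"];z=f["z"]
    v,u=np.mgrid[:z.shape[0],:z.shape[1]].astype(float)
    pts=np.stack([u.ravel(),v.ravel()],-1)[:,None]
    s=cv2.undistortPointsIter(pts,K,np.array([k1,0,0,0.]),None,None,(3,100,1e-10))[:,0]
    zz=z.ravel(); P=np.stack([s[:,0]*zz,-s[:,1]*zz,-zz],-1)
    W=P@T[:3,:3].T+T[:3,3]; W[zz==0]=np.nan
    return W.reshape(z.shape+(3,))
def proj(f,X):
    T=np.linalg.inv(f["T"]); P=np.atleast_2d(X)@T[:3,:3].T+T[:3,3]
    P=P*[1,-1,-1]
    return cv2.projectPoints(P[:,None],np.zeros(3),np.zeros(3),f["K"],np.array([float(f["k1"]),0,0,0]))[0][:,0]
E
python3 - <<'E'
from h import *
cap("a"); print(r.get_obs()); print(r.grip_point_offset)
for n in("scene","top"): i=r.camera_info(n);print(i)
E
```

```text
{'time_s': 0.1, 'qpos': array([-1.32480363,  0.57644079,  0.02484726,  1.43780004, -0.0150296 ,
        1.12900309, -0.05650414]), 'joint_velocities': array([-0.00013868, -0.00221276,  0.00117085, -0.00032481,  0.00041503,
       -0.00047916,  0.0007867 ]), 'tau': array([ 5.74239690e-03, -7.67301178e+01,  2.25802481e+00, -2.86602581e+01,
        1.59827003e-02,  8.62471818e-03,  2.37354882e-06]), 'ee_pos': array([0.21843892, 0.63821339, 0.20024224]), 'eef_rot': array([-9.68089894e-05,  1.64142108e-01,  9.86436430e-01, -7.27127196e-04]), 'force': array([ 0.22785506, -0.92961533, -0.04916823]), 'wrist_torque': array([-0.0186955 , -0.05052685,  0.04091916]), 'grip_width': 0.0854196563856257}
0.0187
{'K': array([[386.71638743,   0.        , 279.70559713],
       [  0.        , 386.71638743, 208.41099922],
       [  0.        ,   0.        ,   1.        ]]), 'k1': 0.03082229392588683, 'T': array([[ 0.03984835, -0.5856416 ,  0.80959004,  1.48816765],
       [ 0.99918759,  0.0282378 , -0.02875374, -0.06273077],
       [-0.00602165,  0.81007811,  0.58629105,  0.7643158 ],
       [ 0.        ,  0.        ,  0.        ,  1.        ]])}
{'K': array([[429.2749342 ,   0.        , 282.92439573],
       [  0.        , 429.2749342 , 203.47834539],
       [  0.        ,   0.        ,   1.        ]]), 'k1': -0.07505637566405281, 'T': array([[-0.01543463,  0.99502039, -0.09846931,  0.42017601],
       [-0.99980498, -0.01414505,  0.01378109, -0.00747455],
       [ 0.01231961,  0.09866281,  0.99504466,  1.43160881],
       [ 0.        ,  0.        ,  0.        ,  1.        ]])}
```

View pics/a_scene.png

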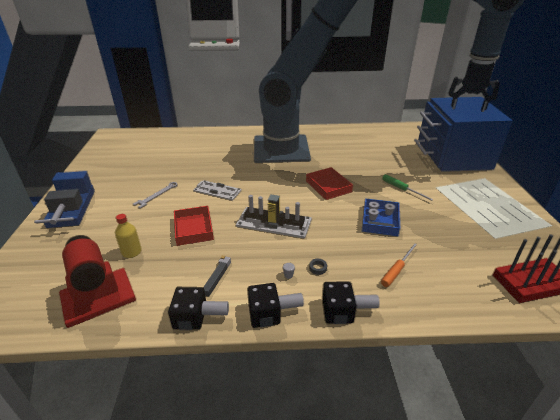

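View pics/a_top.png

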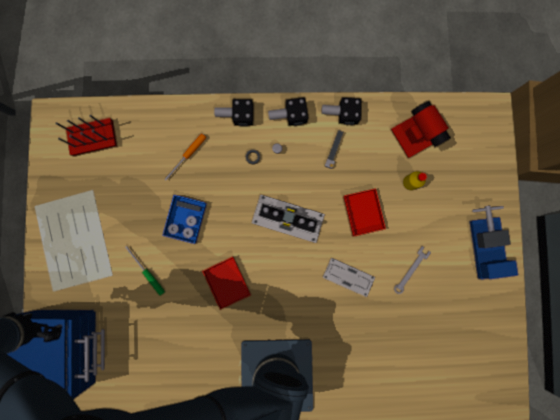

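Candidates:
- Red trays: top (365,212), the robot's right, and (227,283), the left. I choose (365,212). The red bases at (425,130) and (90,135) are not trays.
- Docks: large with the cassette at top (288,218), small and empty at (350,276). I choose (288,218).
- Short pin: one of the four pins. The close crop and depth will decide.

```bash
python3 - <<'E'
from h import *
a=cv2.imread("pics/a_scene.png")[175:255,160:325]; b=cv2.imread("pics/a_top.png")[175:255,240:400]
a=cv2.resize(a,(800,388),interpolation=3);b=cv2.resize(b,(776,388),interpolation=3)
cv2.imwrite("pics/c1.png",a);cv2.imwrite("pics/c2.png",b)
W=cloud(load("a","top"));S=cloud(load("a","scene"))
# bench height
for n,C in(("top",W),("scene",S)):
    m=(C[...,0]>.3)&(C[...,0]<.8)&(abs(C[...,1])<.4)&(abs(C[...,2])<.006)
    print(n,np.nanmedian(C[...,2][m]))
print(W[218,288],W[212,365],W[218,258],W[195,365])
E
```

```text
top -1.264723434113435e-05
scene 0.001147178228282586
[ 0.5064201  -0.0410054   0.09940292] [ 0.52889428 -0.30215756  0.00316885] [0.51360528 0.05619291 0.01071179] [ 0.58607488 -0.30373656  0.00507682]
```

View pics/c1.png

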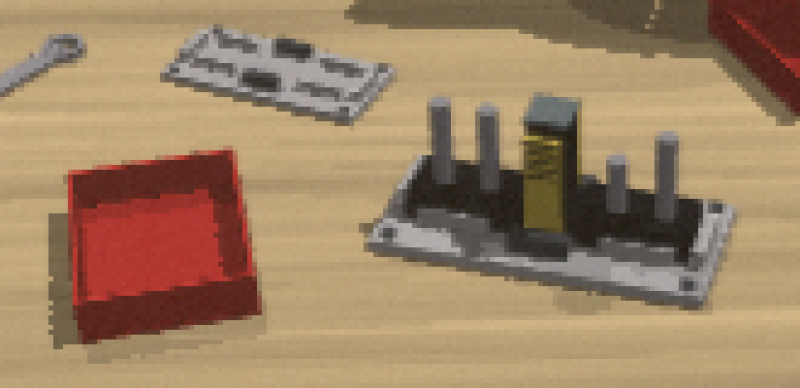

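View pics/c2.png

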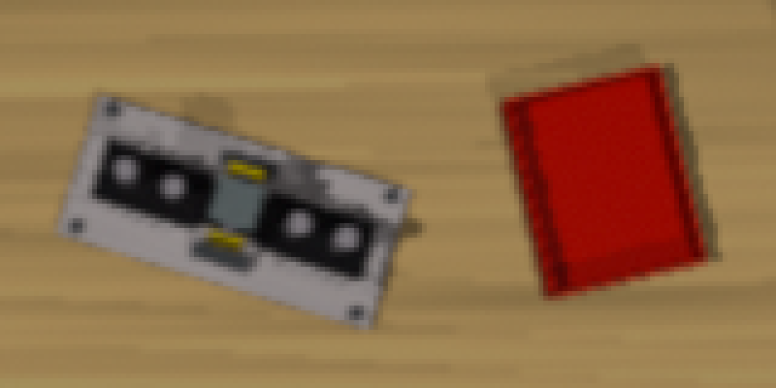

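```bash
python3 - <<'E'
from h import *
for n in("top","scene"):
    f=load("a",n);C=cloud(f);p=f["p"].astype(int)
    roi=(abs(C[...,0]-.51)<.12)&(abs(C[...,1]+.04)<.15)
    z=C[...,2]
    def rect(m,l):
        q=C[m][:,:2].astype(np.float32)
        if len(q)<4: print(n,l,len(q));return
        c,s,an=cv2.minAreaRect(q); print(n,l,len(q),np.round(c,4),np.round(s,4),round(an,2),'med',np.round(np.median(q,0),4), 'z',np.round(np.median(C[m][:,2]),4))
    rect(roi&(z>.006)&(z<.0135),"dockplate")
    rect(roi&(z>.005),"all")
    rect(roi&(z>.026)&(z<.036)&(p.max(-1)<70),"deck")
    rect(roi&(z>.095)&(z<.106),"tower")
    m=(roi&(z>.05)).astype(np.uint8)
    N,L=cv2.connectedComponents(m,connectivity=4)
    for k in range(1,N):
        mm=L==k
        if mm.sum()>3:
            zt=np.nanmax(z[mm]); top=mm&(z>zt-.006); rect(top,f"cc{k} n{mm.sum()} ztop{zt:.4f}")
    # tray
    roi2=(abs(C[...,0]-.52)<.12)&(abs(C[...,1]+.30)<.13)&(p[...,0]>p[...,1]+25)
    rect(roi2&(z>.026)&(z<.04),"trayrim"); rect(roi2&(z<.01),"trayfloor");rect(roi2,"trayall")
E
```

```text
top dockplate 908 [ 0.509  -0.0379] [0.2351 0.2956] 0.07 med [ 0.5071 -0.0374] z 0.0095
top all 2110 [ 0.5085 -0.0383] [0.2977 0.2367] 89.21 med [ 0.5101 -0.0383] z 0.0137
top deck 451 [ 0.5053 -0.0398] [0.1876 0.0557] 73.18 med [ 0.5113 -0.0292] z 0.0315
top tower 99 [ 0.513  -0.0412] [0.1497 0.0438] 89.15 med [ 0.5125 -0.0413] z 0.0991
top cc1 n20 ztop0.0968 7 [0.5361 0.0302] [0.0062 0.0065] 88.22 med [0.5358 0.0303] z 0.0941
top cc2 n135 ztop0.1071 30 [ 0.513  -0.0404] [0.0285 0.0263] 74.79 med [ 0.5124 -0.0395] z 0.1024
top cc3 n16 ztop0.0728 12 [0.5234 0.001 ] [0.0096 0.0097] 89.27 med [0.5235 0.0025] z 0.0686
top cc4 n19 ztop0.0979 8 [ 0.4974 -0.0822] [0.0088 0.0109] 44.29 med [ 0.4968 -0.0802] z 0.093
top cc5 n19 ztop0.0961 10 [ 0.4887 -0.1113] [0.0097 0.0091] 87.73 med [ 0.4885 -0.1127] z 0.0936
top trayrim 194 [ 0.5274 -0.2943] [0.1404 0.1128] 11.78 med [ 0.5296 -0.3066] z 0.0305
top trayfloor 4542 [ 0.52 -0.3 ] [0.24   0.2598] 0.0 med [ 0.5172 -0.2966] z 0.0001
top trayall 4859 [ 0.52 -0.3 ] [0.24   0.2598] 0.0 med [ 0.5182 -0.2968] z 0.0005
scene dockplate 507 [ 0.5109 -0.
[... 365 characters left out ...]
0299 0.0334] 82.7 med [ 0.5159 -0.0483] z 0.1009
scene cc2 n56 ztop0.0949 13 [ 0.4911 -0.1191] [0.0108 0.0103] 27.61 med [ 0.4916 -0.119 ] z 0.0928
scene cc3 n62 ztop0.0934 16 [ 0.4989 -0.0885] [0.0117 0.0131] 70.76 med [ 0.4997 -0.0883] z 0.0915
scene cc4 n63 ztop0.0948 14 [0.5359 0.0235] [0.0108 0.015 ] 55.03 med [0.5367 0.0233] z 0.0925
scene cc5 n29 ztop0.0725 10 [ 0.5261 -0.0061] [0.0102 0.0089] 47.2 med [ 0.5265 -0.0064] z 0.0695
scene trayrim 242 [ 0.5286 -0.3006] [0.1453 0.1094] 11.71 med [ 0.5495 -0.3018] z 0.0315
scene trayfloor 1982 [ 0.52 -0.3 ] [0.2598 0.2399] 90.0 med [ 0.5157 -0.2954] z 0.0023
scene trayall 2530 [ 0.52 -0.3 ] [0.2598 0.2399] 90.0 med [ 0.5183 -0.2977] z 0.0035
```

```bash
cat >> h.py <<'E'
from scipy.spatial.transform import Rotation as Ro
def Rt(psi_deg):
    a=np.radians(psi_deg); y=np.array([np.cos(a),np.sin(a),0]); z=np.array([0,0,-1.]); return np.stack([np.cross(y,z),y,z],1)
def plan(pos,psi):
    o=r.get_obs(); q=o["eef_rot"]; R=Ro.from_quat([q[1],q[2],q[3],q[0]])
    d=R.inv().apply(np.array(pos)-o["ee_pos"]); w=(R.inv()*Ro.from_matrix(Rt(psi))).as_rotvec()
    print("t",round(o["time_s"],2),"pos",np.round(o["ee_pos"],4),"F",np.round(o["force"],1),"w",round(o["grip_width"],4))
    print("delta/0.3",np.round(d/.3,4),"mm",np.round(d*1e3,1),"rot/45",np.round(w/np.radians(45),4), "rows",np.round(np.linalg.norm(d)/.0417,1),np.round(np.degrees(np.linalg.norm(w))/7.16,1))
E
python3 -c "
from h import *
plan((.46,-.02,.22),-17.7); plan((.32,.43,.22),71-35)"
```

```text
t 0.1 pos [0.2184 0.6382 0.2002] F [ 0.2 -0.9 -0. ] w 0.0854
delta/0.3 [-1.4723 -1.8152 -0.0631] mm [-441.7 -544.5  -18.9] rot/45 [-1.4000e-03  1.5000e-03  1.9734e+00] rows 16.8 12.4
t 0.1 pos [0.2184 0.6382 0.2002] F [ 0.2 -0.9 -0. ] w 0.0854
delta/0.3 [-0.5451 -0.5471 -0.065 ] mm [-163.5 -164.1  -19.5] rot/45 [-1.800e-03  6.000e-04  7.801e-01] rows 5.6 4.9
```

{"api": "apply_moves", "payload": {
  "moves": [
    {"gripper":1,"delta_pos":[-0.09,-0.09,-0.07],"angular":[0,0,0.15]},
    {"gripper":1,"delta_pos":[-0.18,-0.18,-0.07],"angular":[0,0,0.3]},
    {"gripper":1,"delta_pos":[-0.27,-0.27,-0.07],"angular":[0,0,0.45]},
    {"gripper":1,"delta_pos":[-0.36,-0.36,-0.07],"angular":[0,0,0.6]},
    {"gripper":1,"delta_pos":[-0.45,-0.45,-0.07],"angular":[0,0,0.75]}
  ]
}}

```text
time_s: 0.52
ee_pos: [0.303, 0.4653, 0.2218]
eef_rot: [-0.0, 0.446, 0.895, -0.0]
force: [0.3, 0.8, 0.0]
grip_width: 0.0857
```

```bash
python3 -c "
from h import *
plan((.45,.25,.22),3);print(r.get_obs()['qpos'])"
```

```text
t 0.52 pos [0.303  0.4653 0.2218] F [0.3 0.8 0. ] w 0.0857
delta/0.3 [-0.868  -0.0408  0.006 ] mm [-260.4  -12.2    1.8] rot/45 [-4.00e-04  2.00e-04  7.56e-01] rows 6.3 4.8
[-1.21440738  0.38412445  0.19668949  1.73223056 -0.0854749   1.03390822
 -0.3417907 ]
```

{"api": "apply_moves", "payload": {
  "moves": [
    {"gripper":1,"delta_pos":[-0.13,-0.01,0],"angular":[0,0,0.15]},
    {"gripper":1,"delta_pos":[-0.26,-0.02,0],"angular":[0,0,0.3]},
    {"gripper":1,"delta_pos":[-0.39,-0.03,0],"angular":[0,0,0.45]},
    {"gripper":1,"delta_pos":[-0.52,-0.03,0],"angular":[0,0,0.6]},
    {"gripper":1,"delta_pos":[-0.65,-0.03,0],"angular":[0,0,0.75]}
  ]
}}

```text
time_s: 0.93
ee_pos: [0.4142, 0.305, 0.2221]
eef_rot: [-0.0, 0.687, 0.727, 0.0]
force: [0.6, 1.4, 0.7]
grip_width: 0.0851
```

```bash
python3 -c "
from h import *
plan((.525,.08,.22),-17.7);print(r.get_obs()['qpos'])"
```

```text
t 0.93 pos [0.4142 0.305  0.2221] F [0.6 1.4 0.7] w 0.0851
delta/0.3 [-0.7699  0.3256  0.0067] mm [-231.    97.7    2. ] rot/45 [-3.000e-04 -2.000e-04  4.665e-01] rows 6.0 2.9
[-1.00787413  0.3365347   0.38874244  1.83379033 -0.1496185   0.99985592
 -0.50022636]
```

{"api": "apply_moves", "payload": {
  "moves": [
    {"gripper":1,"delta_pos":[-0.12,0.05,0],"angular":[0,0,0.1]},
    {"gripper":1,"delta_pos":[-0.24,0.1,0],"angular":[0,0,0.2]},
    {"gripper":1,"delta_pos":[-0.36,0.15,0],"angular":[0,0,0.3]},
    {"gripper":1,"delta_pos":[-0.48,0.2,0],"angular":[0,0,0.4]},
    {"gripper":1,"delta_pos":[-0.6,0.25,0],"angular":[0,0,0.467]}
  ]
}}

```text
time_s: 1.35
ee_pos: [0.5002, 0.1301, 0.2219]
eef_rot: [-0.0, 0.807, 0.59, -0.0]
force: [0.8, 0.5, 0.1]
grip_width: 0.0855
```

{"api": "apply_moves", "payload": {
  "moves": [
    {"gripper":1,"delta_pos":[0,0,0],"angular":[0,0,0]},
    {"gripper":1,"delta_pos":[0,0,0],"angular":[0,0,0]},
    {"gripper":1,"delta_pos":[0,0,0],"angular":[0,0,0]}
  ]
}}

```text
time_s: 1.6
ee_pos: [0.4995, 0.1322, 0.2217]
eef_rot: [-0.0, 0.806, 0.592, -0.0]
force: [-0.4, -0.3, -0.5]
grip_width: 0.0852
```

```bash
python3 - <<'E'
from h import *
plan((.525,.08,.22),-17.7);print(r.get_obs()['qpos'])
o=r.get_obs();cap("b")
q=o["eef_rot"];R=Ro.from_quat([q[1],q[2],q[3],q[0]]).as_matrix()
# open fingers: tips 13mm back, inner faces +-42.5, backs +-57
back=.013
for n in("scene","top"):
    f=load("b",n); im=cv2.imread(f"pics/b_{n}.png")
    tcp=o["ee_pos"]
    pts=[tcp-R[:,2]*back+s*R[:,1]*w for s in(-1,1) for w in(.0425,.057)]+[tcp]
    uv=proj(f,np.array(pts)); print(n,np.round(uv,1).tolist())
    c=uv[-1].astype(int); x0=max(0,c[0]-60);y0=max(0,c[1]-60)
    cr=cv2.resize(im[y0:y0+100,x0:x0+120],None,fx=6,fy=6,interpolation=0)
    for p in uv: cv2.drawMarker(cr,tuple(((p-[x0,y0]+.5)*6).astype(int)),(0,255,0),0,10,1)
    cv2.imwrite(f"pics/b_{n}_c.png",cr)
E
```

```text
t 1.6 pos [0.4995 0.1322 0.2217] F [-0.4 -0.3 -0.5] w 0.0852
delta/0.3 [-0.1408  0.133   0.0055] mm [-42.2  39.9   1.7] rot/45 [-0.0011  0.0001  0.0069] rows 1.4 0.0
[-0.72083929  0.35770555  0.52056204  1.83104314 -0.20792452  1.00765218
 -0.41924486]
scene [[336.9, 147.9], [337.6, 145.8], [332.4, 161.5], [331.6, 164.0], [334.4, 158.5]]
top [[222.7, 232.8], [221.1, 237.8], [231.7, 203.7], [233.2, 198.7], [227.7, 218.5]]
```

View pics/b_scene_c.png

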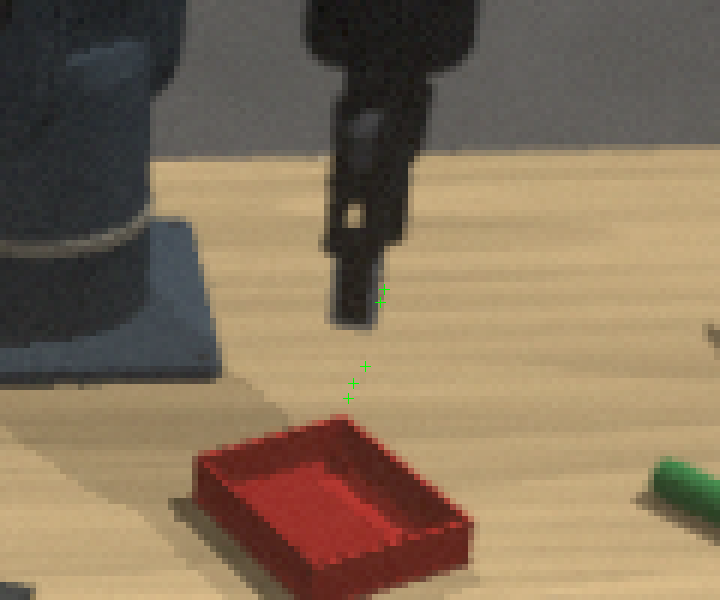

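View pics/b_top_c.png

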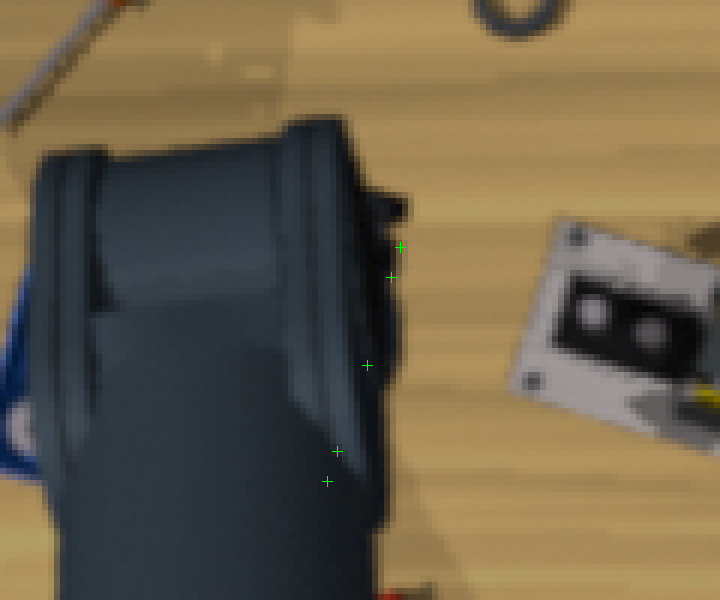

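```bash
python3 - <<'E'
from h import *
f=load("b","scene");C=cloud(f)
uv=proj(f,np.array([[.4995,.1322,.2217]]))[0];x0=int(uv[0])-60;y0=int(uv[1])-60
for cx,cy in((355,320),(345,320),(370,320),(355,300),(355,270),(340,240),(400,230),(380,120),(355,215)):
    u=x0+cx//6;v=y0+cy//6;print((cx,cy),(u,v),np.round(C[v,u],4),f["p"][v,u])
f=load("b","top");C2=cloud(f)
m=(abs(C2[...,0]-.5)<.1)&(abs(C2[...,1]-.13)<.09)&(C2[...,2]>.15)&(C2[...,2]<.33)
print(m.sum(),np.round(C2[m][C2[m][:,2].argsort()][:12],4))
m=(abs(C[...,0]-.5)<.1)&(abs(C[...,1]-.13)<.09)&(C[...,2]>.15)&(C[...,2]<.28)
print(m.sum(),np.round(C[m][C[m][:,2].argsort()][:12],4))
# base check: pedestal
print(r.get_obs()["ee_pos"])
E
```

```text
(355, 320) (333, 151) [0.5524 0.1163 0.2738] [46 43 39]
(345, 320) (331, 151) [0.5484 0.1116 0.2719] [58 55 50]
(370, 320) (335, 151) [0.5464 0.123  0.2705] [70 69 68]
(355, 300) (333, 148) [0.5515 0.1158 0.2824] [47 40 35]
(355, 270) (333, 143) [0.55   0.115  0.2965] [38 32 26]
(340, 240) (330, 138) [0.5641 0.1033 0.3181] [45 40 36]
(400, 230) (340, 136) [0.4616 0.1504 0.2742] [40 38 28]
(380, 120) (337, 118) [0.5449 0.1209 0.3648] [43 42 41]
(355, 215) (333, 133) [-0.1445  0.2426  0.0007] [168 148 109]
24 [[0.5375 0.114  0.2784]
 [0.5392 0.1129 0.2886]
 [0.541  0.112  0.2969]
 [0.542  0.1104 0.3121]
 [0.5499 0.1129 0.3131]
 [0.5445 0.1102 0.3137]
 [0.5471 0.1128 0.3142]
 [0.5601 0.1048 0.3148]
 [0.5496 0.1178 0.3161]
 [0.5521 0.1125 0.3162]
 [0.5624 0.1045 0.3175]
 [0.5466 0.1098 0.3179]]
46 [[0.5437 0.1127 0.2663]
 [0.5436 0.1072 0.2664]
 [0.4593 0.1514 0.2668]
 [0.5447 0.1098 0.267 ]
 [0.5463 0.115  0.2676]
 [0.5465 0.1177 0.2677]
 [0.4615 0.1481 0.2679]
 [0.548  0.1201 0.2684]
 [0.5435 0.107  0.2695]
 [0.5509 0.1223 0.2698]
 [0.4596 0.1511 0.2701]
 [0.5464 0.123  0.2705]]
[0.49929447 0.13329917 0.22172121]
```

{"api": "apply_moves", "payload": {
  "moves": [
    {"gripper":-1,"delta_pos":[0,0,0],"angular":[0,0,0]},
    {"gripper":-1,"delta_pos":[0,0,0],"angular":[0,0,0]},
    {"gripper":-1,"delta_pos":[0,0,0],"angular":[0,0,0]},
    {"gripper":-1,"delta_pos":[0,0,0],"angular":[0,0,0]},
    {"gripper":-1,"delta_pos":[0,0,0],"angular":[0,0,0]}
  ]
}}

```text
time_s: 2.12
ee_pos: [0.4998, 0.1321, 0.222]
eef_rot: [-0.0, 0.806, 0.592, 0.0]
force: [-0.4, 0.9, 1.1]
grip_width: 0.0256
```

{"api": "apply_moves", "payload": {
  "moves": [
    {"gripper":-1,"delta_pos":[0,0,0],"angular":[0,0,0]},
    {"gripper":-1,"delta_pos":[0,0,0],"angular":[0,0,0]},
    {"gripper":-1,"delta_pos":[0,0,0],"angular":[0,0,0]},
    {"gripper":-1,"delta_pos":[0,0,0],"angular":[0,0,0]},
    {"gripper":-1,"delta_pos":[0,0,0],"angular":[0,0,0]}
  ]
}}

```text
time_s: 2.53
ee_pos: [0.5, 0.1317, 0.222]
eef_rot: [0.0, 0.806, 0.592, 0.0]
force: [-0.5, 0.7, 0.2]
grip_width: 0.0005
```

```bash
python3 - <<'E'
from h import *
cap("c"); o=r.get_obs(); print(o["ee_pos"],o["grip_width"])
f=load("c","scene");C=cloud(f)
uv=proj(f,o["ee_pos"])[0];print(uv)
x0=int(uv[0])-60;y0=int(uv[1])-60
im=cv2.imread("pics/c_scene.png")
cr=cv2.resize(im[y0:y0+100,x0:x0+120],None,fx=6,fy=6,interpolation=0)
cv2.drawMarker(cr,tuple(((uv-[x0,y0]+.5)*6).astype(int)),(0,255,0),0,10,1)
cv2.imwrite("pics/c_c.png",cr)
m=(abs(C[...,0]-.5)<.1)&(abs(C[...,1]-.13)<.09)&(C[...,2]>.15)&(C[...,2]<.35)
print(m.sum(),np.round(C[m][C[m][:,2].argsort()][:12],4))
E
```

```text
[0.4999327  0.13176982 0.22199726] -3.2104836802458785e-06
[334.2246673  158.47638786]
300 [[0.5087 0.133  0.2538]
 [0.5047 0.1221 0.2552]
 [0.5047 0.1192 0.2553]
 [0.5052 0.1249 0.2554]
 [0.5056 0.1305 0.2555]
 [0.506  0.1276 0.2557]
 [0.5014 0.1168 0.2569]
 [0.5093 0.1355 0.2572]
 [0.5027 0.1194 0.2574]
 [0.5097 0.1325 0.2575]
 [0.5084 0.1354 0.2599]
 [0.5087 0.1211 0.2604]]
```

View pics/c_c.png

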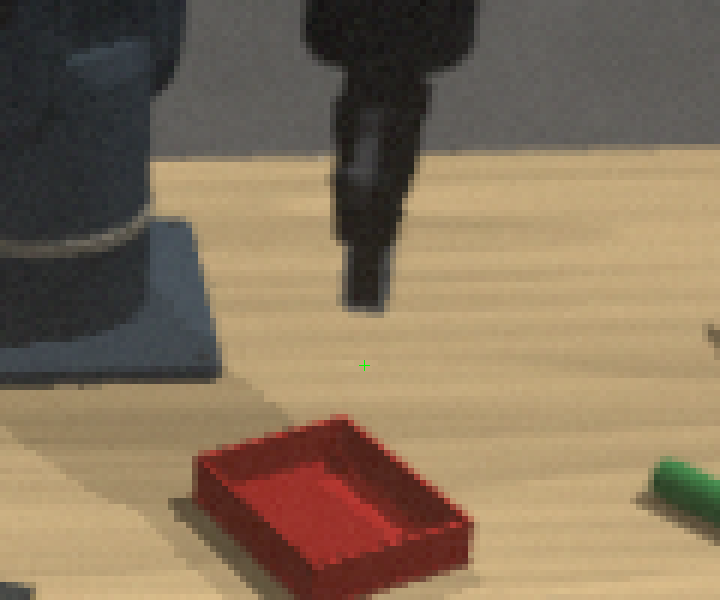

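The fingertip shows at about z 0.254 in the images, but the state says 0.222. I'll check this lower down, over bare bench.

{"api": "apply_moves", "payload": {
  "moves": [
    {"gripper":-1,"delta_pos":[0,0,0.12],"angular":[0,0,0]},
    {"gripper":-1,"delta_pos":[0,0,0.24],"angular":[0,0,0]},
    {"gripper":-1,"delta_pos":[0,0,0.36],"angular":[0,0,0]},
    {"gripper":-1,"delta_pos":[0,0,0.48],"angular":[0,0,0]},
    {"gripper":-1,"delta_pos":[0,0,0.6],"angular":[0,0,0]}
  ]
}}

```text
time_s: 3.05
ee_pos: [0.5, 0.1318, 0.0406]
eef_rot: [0.0, 0.806, 0.592, 0.0]
force: [1.2, 1.0, -0.5]
grip_width: 0.0001
```

{"api": "apply_moves", "payload": {
  "moves": [
    {"gripper":-1,"delta_pos":[0,0,0],"angular":[0,0,0]},
    {"gripper":-1,"delta_pos":[0,0,0],"angular":[0,0,0]}
  ]
}}

```text
time_s: 3.22
ee_pos: [0.499, 0.1312, 0.0413]
eef_rot: [-0.0, 0.806, 0.592, -0.002]
force: [0.3, 0.7, 0.4]
grip_width: -0.0006
```

```bash
python3 - <<'E'
from h import *
cap("d"); o=r.get_obs(); print(o["ee_pos"],o["grip_width"],o["force"])
f=load("d","scene");C=cloud(f)
uv=proj(f,o["ee_pos"])[0];print(uv)
x0=int(uv[0])-60;y0=int(uv[1])-60
im=cv2.imread("pics/d_scene.png")
cr=cv2.resize(im[y0:y0+100,x0:x0+120],None,fx=6,fy=6,interpolation=0)
cv2.drawMarker(cr,tuple(((uv-[x0,y0]+.5)*6).astype(int)),(0,255,0),0,10,1)
cv2.imwrite("pics/d_c.png",cr)
m=(abs(C[...,0]-.5)<.04)&(abs(C[...,1]-.13)<.04)&(C[...,2]>.015)&(C[...,2]<.35)
print(m.sum(),np.round(C[m][C[m][:,2].argsort()][:16],4))
for n in("scene","top"):
    C=cloud(load("a",n));p=load("a",n)["p"].astype(int)
    for x in(.3,.45,.6,.75):
        print(n,x,[round(float(np.nanmedian(C[...,2][(abs(C[...,0]-x)<.03)&(abs(C[...,1]-y)<.03)])),4) for y in(-.45,-.2,.1,.4)])
E
```

```text
[0.50109494 0.13177073 0.04371903] 0.0001407187215000013 [0.03891772 0.7795735  0.00621907]
[329.94618823 208.46665699]
1393 [[0.5017 0.1204 0.0734]
 [0.5041 0.123  0.075 ]
 [0.5049 0.1292 0.0753]
 [0.499  0.1175 0.0754]
 [0.5077 0.1255 0.0773]
 [0.5086 0.1347 0.0777]
 [0.5101 0.1313 0.0788]
 [0.5072 0.1191 0.081 ]
 [0.5085 0.1344 0.0814]
 [0.5098 0.1217 0.0827]
 [0.5052 0.1379 0.0827]
 [0.5108 0.1246 0.0833]
 [0.5056 0.116  0.0838]
 [0.5002 0.1168 0.0838]
 [0.5075 0.1343 0.0845]
 [0.513  0.1304 0.0847]]
scene 0.3 [0.0019, 0.0077, 0.0055, 0.0179]
scene 0.45 [0.0008, 0.0006, 0.0003, 0.0005]
scene 0.6 [-0.0018, -0.0006, -0.0007, -0.0007]
scene 0.75 [0.02, 0.0014, -0.0, 0.0001]
top 0.3 [0.0006, 0.0049, 0.0022, 0.0073]
top 0.45 [-0.0007, -0.0007, -0.0, 0.0008]
top 0.6 [0.0084, -0.0007, 0.0002, 0.0007]
top 0.75 [0.021, 0.0016, 0.0002, 0.0003]
```

View pics/d_c.png

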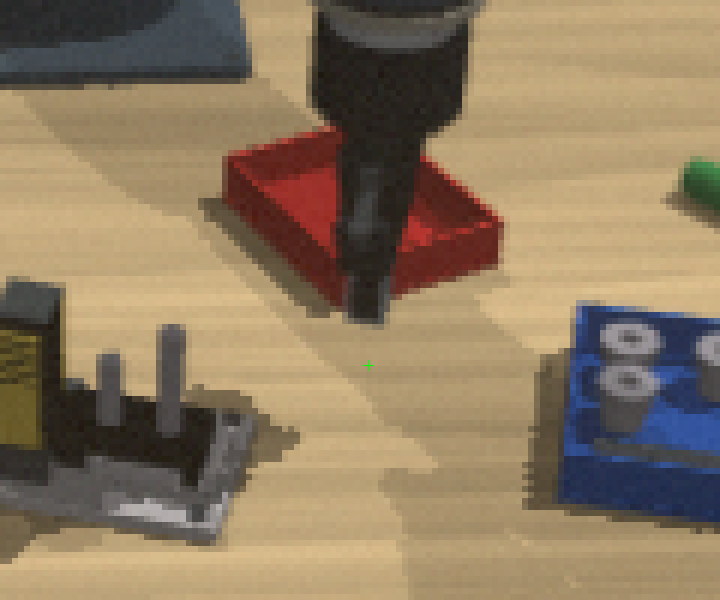

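{"api": "apply_moves", "payload": {
  "moves": [
    {"gripper":-1,"delta_pos":[0,0,0.05],"angular":[0,0,0]},
    {"gripper":-1,"delta_pos":[0,0,0.1],"angular":[0,0,0]},
    {"gripper":-1,"delta_pos":[0,0,0.11],"angular":[0,0,0]},
    {"gripper":-1,"delta_pos":[0,0,0.12],"angular":[0,0,0]}
  ]
}}

```text
time_s: 3.65
ee_pos: [0.5009, 0.1322, 0.0075]
eef_rot: [0.0, 0.806, 0.592, 0.001]
force: [0.1, -0.4, -0.5]
grip_width: 0.0002
```

{"api": "apply_moves", "payload": {
  "moves": [
    {"gripper":-1,"delta_pos":[0,0,0.007],"angular":[0,0,0]},
    {"gripper":-1,"delta_pos":[0,0,0.014],"angular":[0,0,0]}
  ]
}}

```text
time_s: 3.82
ee_pos: [0.5008, 0.1321, 0.0029]
eef_rot: [0.0, 0.806, 0.592, 0.001]
force: [0.2, -0.8, -1.1]
grip_width: -0.0
```

{"api": "apply_moves", "payload": {
  "moves": [
    {"gripper":-1,"delta_pos":[0,0,0.005],"angular":[0,0,0]},
    {"gripper":-1,"delta_pos":[0,0,0.01],"angular":[0,0,0]}
  ]
}}

```text
time_s: 3.98
ee_pos: [0.5002, 0.1319, -0.0008]
eef_rot: [0.0, 0.806, 0.592, 0.0]
force: [0.2, 1.0, -0.1]
grip_width: -0.0003
```

{"api": "apply_moves", "payload": {
  "moves": [
    {"gripper":-1,"delta_pos":[0,0,0.005],"angular":[0,0,0]},
    {"gripper":-1,"delta_pos":[0,0,0.01],"angular":[0,0,0]}
  ]
}}

```text
time_s: 4.15
ee_pos: [0.5, 0.1318, -0.0042]
eef_rot: [0.0, 0.806, 0.592, 0.0]
force: [-0.5, 0.0, -0.2]
grip_width: -0.0002
```

```bash
python3 - <<'E'
from h import *
cap("e"); o=r.get_obs(); print(o["ee_pos"],o["grip_width"],o["force"])
f=load("e","scene");C=cloud(f)
uv=proj(f,o["ee_pos"])[0];print(uv)
x0=int(uv[0])-60;y0=int(uv[1])-60
im=cv2.imread("pics/e_scene.png")
cr=cv2.resize(im[y0:y0+100,x0:x0+120],None,fx=6,fy=6,interpolation=0)
cv2.drawMarker(cr,tuple(((uv-[x0,y0]+.5)*6).astype(int)),(0,255,0),0,10,1)
cv2.imwrite("pics/e_c.png",cr)
E
```

```text
[ 0.49981879  0.13173527 -0.00439518] -5.2610652643354615e-05 [-0.14887368 -0.17265044  0.19224744]
[328.83989012 220.23825582]
```

View pics/e_c.png

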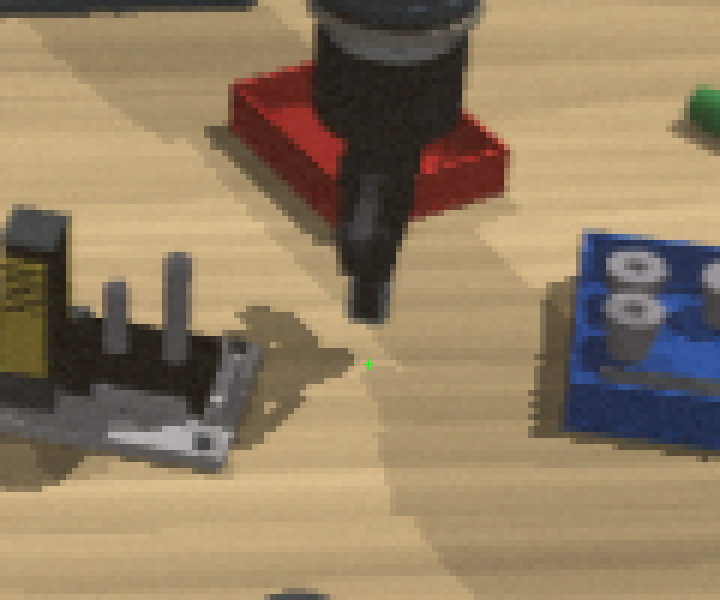

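The shadow and the zero force confirm it: the real tip is about 30 mm higher than reported. I'll touch the bench gently to get the exact offset.

{"api": "apply_moves", "payload": {
  "moves": [
    {"gripper":-1,"delta_pos":[0,0,0.02],"angular":[0,0,0]},
    {"gripper":-1,"delta_pos":[0,0,0.04],"angular":[0,0,0]},
    {"gripper":-1,"delta_pos":[0,0,0.055],"angular":[0,0,0]}
  ]
}}

```text
time_s: 4.5
ee_pos: [0.4997, 0.1318, -0.0215]
eef_rot: [-0.0, 0.806, 0.592, -0.0]
force: [0.4, 0.7, -0.0]
grip_width: 0.0
```

{"api": "apply_moves", "payload": {
  "moves": [
    {"gripper":-1,"delta_pos":[0,0,0.005],"angular":[0,0,0]},
    {"gripper":-1,"delta_pos":[0,0,0.01],"angular":[0,0,0]}
  ]
}}

```text
time_s: 4.67
ee_pos: [0.4997, 0.1316, -0.0242]
eef_rot: [-0.0, 0.806, 0.592, -0.0]
force: [-0.5, -0.2, -1.2]
grip_width: -0.0001
```

{"api": "apply_moves", "payload": {
  "moves": [
    {"gripper":-1,"delta_pos":[0,0,0.005],"angular":[0,0,0]},
    {"gripper":-1,"delta_pos":[0,0,0.01],"angular":[0,0,0]}
  ]
}}

```text
time_s: 4.83
ee_pos: [0.5, 0.1317, -0.0268]
eef_rot: [0.0, 0.806, 0.592, -0.0]
force: [1.1, -0.2, -0.1]
grip_width: 0.0
```

{"api": "apply_moves", "payload": {
  "moves": [
    {"gripper":-1,"delta_pos":[0,0,0.005],"angular":[0,0,0]},
    {"gripper":-1,"delta_pos":[0,0,0.005],"angular":[0,0,0]}
  ]
}}

```text
time_s: 5.0
ee_pos: [0.4999, 0.1318, -0.0284]
eef_rot: [-0.0, 0.806, 0.592, -0.0]
force: [0.7, -0.5, 0.1]
grip_width: 0.0002
```

{"api": "apply_moves", "payload": {
  "moves": [
    {"gripper":-1,"delta_pos":[0,0,0.005],"angular":[0,0,0]},
    {"gripper":-1,"delta_pos":[0,0,0.005],"angular":[0,0,0]}
  ]
}}

```text
time_s: 5.17
ee_pos: [0.4999, 0.1318, -0.0298]
eef_rot: [-0.0, 0.806, 0.592, -0.0]
force: [0.4, -0.6, 0.3]
grip_width: -0.0002
```

{"api": "apply_moves", "payload": {
  "moves": [
    {"gripper":-1,"delta_pos":[0,0,0.004],"angular":[0,0,0]},
    {"gripper":-1,"delta_pos":[0,0,0.004],"angular":[0,0,0]}
  ]
}}

```text
time_s: 5.33
ee_pos: [0.5, 0.1318, -0.0302]
eef_rot: [-0.0, 0.806, 0.592, 0.0]
force: [-2.4, -0.3, 11.3]
grip_width: -0.0003
```

Contact is at reported z −0.030, so true z = reported + 0.030. I'll raise a little and check xy against both cameras.

{"api": "apply_moves", "payload": {
  "moves": [
    {"gripper":-1,"delta_pos":[0,0,-0.04],"angular":[0,0,0]},
    {"gripper":-1,"delta_pos":[0,0,-0.08],"angular":[0,0,0]},
    {"gripper":-1,"delta_pos":[0,0,-0.1],"angular":[0,0,0]},
    {"gripper":-1,"delta_pos":[0,0,-0.1],"angular":[0,0,0]}
  ]
}}

```text
time_s: 5.67
ee_pos: [0.5007, 0.132, 0.0002]
eef_rot: [0.0, 0.806, 0.592, 0.001]
force: [0.5, 0.2, 0.5]
grip_width: 0.0003
```

```bash
python3 - <<'E'
from h import *
o=r.get_obs();print(o["ee_pos"],o["force"]);cap("g");o=r.get_obs();print(o["ee_pos"])
t=o["ee_pos"]+[0,0,.030]
q=o["eef_rot"];R=Ro.from_quat([q[1],q[2],q[3],q[0]]).as_matrix()
for n in("scene","top"):
    f=load("g",n);C=cloud(f)
    L=(C-t)@R   # tool coords
    m=(abs(L[...,0])<.03)&(abs(L[...,1])<.05)&(L[...,2]<.004)&(L[...,2]>-.06)
    for lo in np.arange(-.06,.01,.006):
        k=m&(L[...,2]>=lo)&(L[...,2]<lo+.006)
        if k.sum()>2: a=L[k]; print(n,round(lo,3),k.sum(),"x",np.round([a[:,0].min(),a[:,0].max()],4),"y",np.round([a[:,1].min(),np.median(a[:,1]),a[:,1].max()],4))
    im=cv2.imread(f"pics/g_{n}.png");uv=proj(f,t)[0];print(n,uv)
    x0=int(uv[0])-60;y0=int(uv[1])-60
    cr=cv2.resize(im[y0:y0+100,x0:x0+120],None,fx=6,fy=6,interpolation=0)
    cv2.drawMarker(cr,tuple(((uv-[x0,y0]+.5)*6).astype(int)),(0,255,0),0,10,1)
    cv2.imwrite(f"pics/g_{n}_c.png",cr)
E
```

```text
[5.00667587e-01 1.32003082e-01 1.61567381e-04] [0.46034453 0.1864012  0.48889085]
[ 0.49997015  0.13194199 -0.00096989]
scene -0.06 6 x [-0.0121  0.0107] y [0.0259 0.0351 0.04  ]
scene -0.054 11 x [-0.0123  0.0096] y [-0.005   0.0318  0.0349]
scene -0.042 3 x [-0.008  0.001] y [0.0142 0.0155 0.0177]
scene -0.036 7 x [-0.008  0.008] y [-0.0033  0.0135  0.0157]
scene -0.03 13 x [-0.0125  0.0081] y [-0.0055  0.0107  0.0176]
scene -0.024 12 x [-0.0119  0.0076] y [0.0072 0.0119 0.0165]
scene -0.018 10 x [-0.0119  0.0082] y [0.0054 0.0116 0.0162]
scene -0.012 5 x [-0.0112  0.0045] y [0.0042 0.007  0.0128]
scene -0.006 5 x [-0.0104  0.0051] y [0.0068 0.0078 0.0097]
scene [329.62613115 211.98135194]
top [234.61524193 222.12817063]
```

View pics/g_scene_c.png

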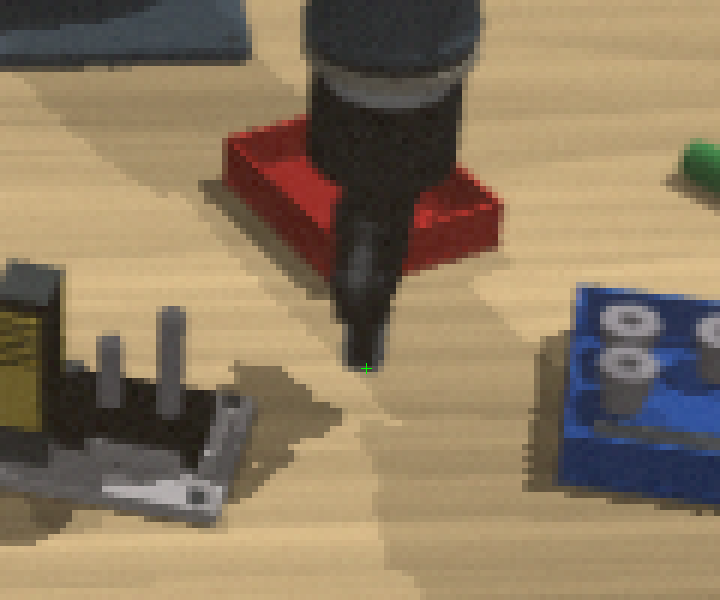

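View pics/g_top_c.png

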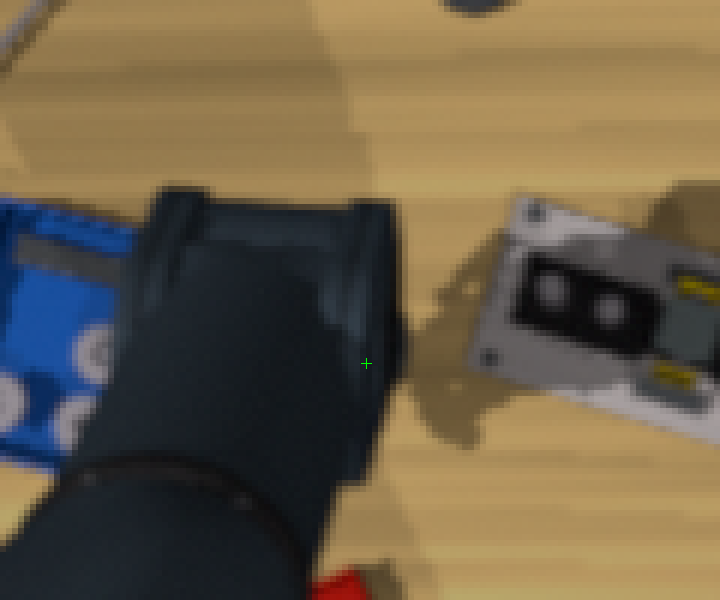

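```bash
sed -i 's/astype(float)$/astype(float)+0.5/' h.py; sed -i 's/\[0\]\[:,0\]$/[0][:,0]-0.5/' h.py; grep -n "0\.5" h.py; python3 - <<'E'
from h import *
from scipy.optimize import least_squares as LS
for tag,n in(("a","scene"),("g","scene"),("a","top")):
    C=cloud(load(tag,n));z=C[...,2]
    g=np.array([(.491,-.118),(.499,-.087),(.5265,-.004),(.536,.025)]); s=np.array([-75,-43,43,75])/1e3; P=[];I=[]
    for i,c in enumerate(g):
        hi=.063 if i==2 else .086
        m=(np.hypot(C[...,0]-c[0],C[...,1]-c[1])<.014)&(z>.042)&(z<(hi if n=="scene" else .1))
        q=C[m][:,:2];P.append(q);I+= [i]*len(q)
    P=np.vstack(P);I=np.array(I)
    def ctr(p): a=p[2]; return np.array([p[0],p[1]])+s[:,None]*np.array([-np.sin(a),np.cos(a)])
    if n=="scene": fn=lambda p:(np.hypot(*(P-ctr(p)[I]).T)-.007)
    else: fn=lambda p:(P-ctr(p)[I]).ravel()
    S=LS(fn,[.513,-.046,-.3],loss="soft_l1",f_scale=.001)
    print(tag,n,len(P),np.bincount(I),np.round(S.x,4),np.degrees(S.x[2]),"rms",np.sqrt(np.mean(S.fun**2)),"\n",np.round(ctr(S.x),4))
    # tray rim
    p=load(tag,n)["p"].astype(int)
    m=(abs(C[...,0]-.525)<.1)&(abs(C[...,1]+.30)<.09)&(p[...,0]>p[...,1]+40)&(z>.02)
    print("tray",cv2.minAreaRect(C[m][:,:2].astype(np.float32)))
E
```

```text
13:    v,u=np.mgrid[:z.shape[0],:z.shape[1]].astype(float)+0.5
22:    return cv2.projectPoints(P[:,None],np.zeros(3),np.zeros(3),f["K"],np.array([float(f["k1"]),0,0,0]))[0][:,0]-0.5
a scene 173 [46 54 19 54] [ 0.5125 -0.0464 -0.3165] -18.132284790915968 rms 0.0013907481950351601 
 [[ 0.4891 -0.1177]
 [ 0.4991 -0.0873]
 [ 0.5259 -0.0056]
 [ 0.5358  0.0248]]
tray ((0.5295884609222412, -0.29904961585998535), (0.1451953947544098, 0.10942763090133667), 11.654404640197754)
g scene 175 [46 52 26 51] [ 0.5126 -0.0464 -0.3134] -17.954490357972528 rms 0.0014722425304040982 
 [[ 0.4895 -0.1177]
 [ 0.4994 -0.0873]
 [ 0.5259 -0.0054]
 [ 0.5357  0.025 ]]
tray ((0.5292405486106873, -0.2991209924221039), (0.14547991752624512, 0.10937900841236115), 12.06333065032959)
a top 77 [20 20 16 21] [ 0.5088 -0.042  -0.3149] -18.041622527392132 rms 0.003700582324087402 
 [[ 0.4856 -0.1133]
 [ 0.4955 -0.0829]
 [ 0.5222 -0.0011]
 [ 0.5321  0.0293]]
tray ((0.5257337093353271, -0.29597100615501404), (0.1404218226671219, 0.11283844709396362), 11.77634334564209)
```

{"api": "apply_moves", "payload": {
  "moves": [
    {"gripper":-1,"delta_pos":[0,0,-0.12],"angular":[0,0,0]},
    {"gripper":1,"delta_pos":[0,0,-0.24],"angular":[0,0,0]},
    {"gripper":1,"delta_pos":[0,0,-0.37],"angular":[0,0,0]},
    {"gripper":1,"delta_pos":[0,0,-0.37],"angular":[0,0,0]}
  ]
}}

```text
time_s: 6.1
ee_pos: [0.5031, 0.132, 0.1153]
eef_rot: [0.001, 0.806, 0.592, 0.004]
force: [2.6, -0.3, 0.1]
grip_width: 0.0358
```

```bash
python3 -c "
from h import *
plan((.5259,-.0055,.11),-18.0)"
```

```text
t 6.1 pos [0.5031 0.132  0.1153] F [ 2.6 -0.3  0.1] w 0.0358
delta/0.3 [-0.4144  0.21    0.017 ] mm [-124.3   63.     5.1] rot/45 [ 0.0079 -0.0057  0.0121] rows 3.3 0.1
```

{"api": "apply_moves", "payload": {
  "moves": [
    {"gripper":1,"delta_pos":[-0.1,0.055,0],"angular":[0,0,0.004]},
    {"gripper":1,"delta_pos":[-0.2,0.11,0],"angular":[0,0,0.008]},
    {"gripper":1,"delta_pos":[-0.3,0.165,0],"angular":[0,0,0.012]},
    {"gripper":1,"delta_pos":[-0.411,0.22,0],"angular":[0,0,0.012]},
    {"gripper":1,"delta_pos":[-0.411,0.22,0],"angular":[0,0,0.012]}
  ]
}}

```text
time_s: 6.52
ee_pos: [0.5266, -0.0142, 0.1101]
eef_rot: [0.002, 0.811, 0.584, -0.001]
force: [0.1, 0.1, -0.3]
grip_width: 0.0851
```

{"api": "apply_moves", "payload": {
  "moves": [
    {"gripper":1,"delta_pos":[0,0,0],"angular":[0,0,0]},
    {"gripper":1,"delta_pos":[0,0,0],"angular":[0,0,0]},
    {"gripper":1,"delta_pos":[0,0,0],"angular":[0,0,0]}
  ]
}}

```text
time_s: 6.77
ee_pos: [0.5257, -0.0042, 0.1096]
eef_rot: [-0.001, 0.808, 0.589, -0.0]
force: [0.4, -0.5, -0.3]
grip_width: 0.0854
```

```bash
python3 - <<'E'
from h import *
plan((.5259,-.0055,.007),-18.0)
cap("i");o=r.get_obs();print(o["ee_pos"],o["joint_velocities"].round(3))
f=load("i","scene");C=cloud(f);t=np.array([.5259,-.0055,.11+.03]);R=Rt(-18)
L=(C-t)@R
m=(abs(L[...,0])<.03)&(abs(L[...,1])<.07)&(L[...,2]<.004)&(L[...,2]>-.06)
for lo in np.arange(-.06,.01,.006):
    for sg in(1,-1):
        k=m&(L[...,2]>=lo)&(L[...,2]<lo+.006)&(L[...,1]*sg>0)
        if k.sum()>2: a=L[k]; print(round(lo,3),k.sum(),"x",np.round([a[:,0].min(),a[:,0].max()],4),"y",np.round([a[:,1].min(),np.median(a[:,1]),a[:,1].max()],4))
im=cv2.imread("pics/i_scene.png")[120:240,220:360];cv2.imwrite("pics/i_c.png",cv2.resize(im,None,fx=5,fy=5,interpolation=0))
E
```

```text
t 6.77 pos [ 0.5257 -0.0042  0.1096] F [ 0.4 -0.5 -0.3] w 0.0854
delta/0.3 [-0.0041  0.0024  0.3419] mm [ -1.2   0.7 102.6] rot/45 [-0.0014 -0.0004  0.0033] rows 2.5 0.0
[ 0.52581257 -0.00403592  0.10978859] [-0.    -0.001  0.007 -0.002 -0.001  0.003  0.001]
-0.06 4 x [0.0046 0.0116] y [-0.0502 -0.0424 -0.0405]
-0.054 7 x [0.0038 0.0121] y [-0.0482 -0.0447 -0.04  ]
-0.048 11 x [-0.0098  0.0105] y [0.0497 0.0548 0.06  ]
-0.048 6 x [0.001 0.011] y [-0.044  -0.0424 -0.0411]
-0.042 16 x [-0.0098  0.0105] y [0.0457 0.0551 0.0594]
-0.042 7 x [0.0013 0.0113] y [-0.0438 -0.0427 -0.0397]
-0.036 16 x [-0.0105  0.0111] y [0.0473 0.0553 0.059 ]
-0.036 9 x [-0.0113  0.0116] y [-0.0446 -0.0425 -0.0395]
-0.03 14 x [-0.0098  0.0114] y [0.0475 0.0528 0.0576]
-0.03 7 x [0.002  0.0113] y [-0.0453 -0.041  -0.0402]
-0.024 11 x [-0.0103  0.0103] y [0.0484 0.0534 0.057 ]
-0.024 8 x [-0.0045  0.0111] y [-0.0455 -0.042  -0.039 ]
-0.018 7 x [-0.0097  0.0106] y [0.0462 0.0497 0.052 ]
-0.018 10 x [-0.0073  0.0108] y [-0.0468 -0.0424 -0.0409]
```

View pics/i_c.png

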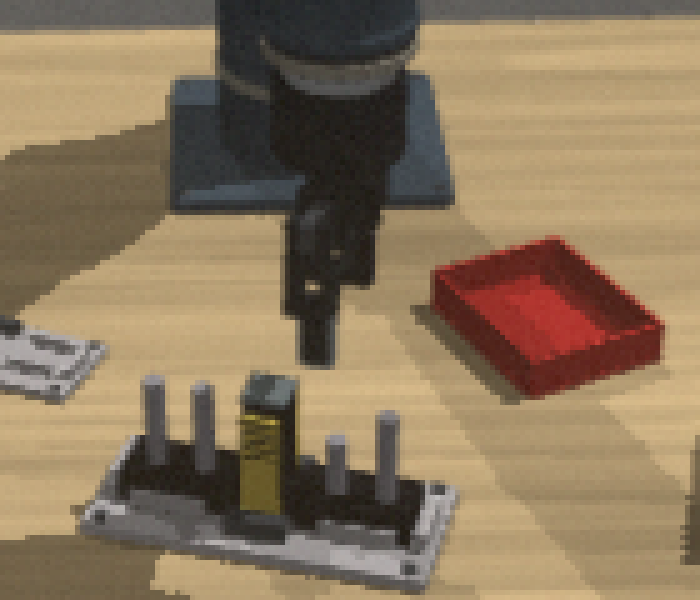

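The picture shows the open gripper over the short pin (crop (335,460)). In the scene camera the fingers agree with the robot's pose to within about 1 mm. Descending.

{"api": "apply_moves", "payload": {
  "moves": [
    {"gripper":1,"delta_pos":[-0.004,0.002,0.1],"angular":[0,0,0.003]},
    {"gripper":1,"delta_pos":[-0.004,0.002,0.2],"angular":[0,0,0.003]},
    {"gripper":1,"delta_pos":[-0.004,0.002,0.28],"angular":[0,0,0.003]},
    {"gripper":1,"delta_pos":[-0.004,0.002,0.34],"angular":[0,0,0.003]},
    {"gripper":1,"delta_pos":[-0.004,0.002,0.34],"angular":[0,0,0.003]}
  ]
}}

```text
time_s: 7.28
ee_pos: [0.524, -0.0057, 0.0051]
eef_rot: [-0.002, 0.809, 0.588, -0.002]
force: [-0.4, 0.5, 0.7]
grip_width: 0.0852
```

{"api": "apply_moves", "payload": {
  "moves": [
    {"gripper":-0.4,"delta_pos":[0,0,0],"angular":[0,0,0]},
    {"gripper":-0.4,"delta_pos":[0,0,0],"angular":[0,0,0]},
    {"gripper":-0.4,"delta_pos":[0,0,0],"angular":[0,0,0]},
    {"gripper":-0.4,"delta_pos":[0,0,0],"angular":[0,0,0]}
  ],
  "newtons": 30
}}

```text
time_s: 7.62
ee_pos: [0.527, -0.0067, 0.0093]
eef_rot: [0.001, 0.809, 0.587, 0.001]
force: [0.7, 0.4, -0.6]
grip_width: 0.0385
```

```bash
python3 - <<'E'
from h import *
plan((.5259,-.0055,.007),-18.0)
cap("j")
im=cv2.imread("pics/j_scene.png")[150:250,230:350];cv2.imwrite("pics/j_c.png",cv2.resize(im,None,fx=6,fy=6,interpolation=0))
E
```

```text
t 7.62 pos [ 0.527  -0.0067  0.0093] F [ 0.7  0.4 -0.6] w 0.0385
delta/0.3 [ 0.0027 -0.0049  0.0077] mm [ 0.8 -1.5  2.3] rot/45 [ 0.0025 -0.0011 -0.0014] rows 0.1 0.0
```

View pics/j_c.png

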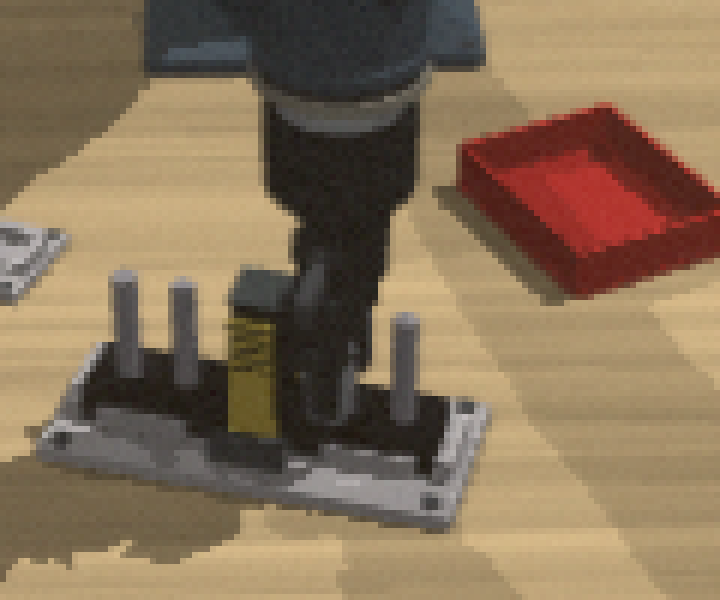

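{"api": "apply_moves", "payload": {
  "moves": [
    {"gripper":-0.55,"delta_pos":[0,0,0],"angular":[0,0,0]},
    {"gripper":-0.6,"delta_pos":[0,0,0],"angular":[0,0,0]},
    {"gripper":-0.7,"delta_pos":[0,0,0],"angular":[0,0,0]},
    {"gripper":-1,"delta_pos":[0,0,0],"angular":[0,0,0]},
    {"gripper":-1,"delta_pos":[0,0,0],"angular":[0,0,0]}
  ]
}}

```text
time_s: 8.13
ee_pos: [0.5261, -0.0068, 0.0083]
eef_rot: [-0.0, 0.809, 0.587, 0.0]
force: [-1.2, 0.5, 5.2]
grip_width: 0.0132
```

{"api": "apply_moves", "payload": {
  "moves": [
    {"gripper":-1,"delta_pos":[0,0,0],"angular":[0,0,0]},
    {"gripper":-1,"delta_pos":[0,0,0],"angular":[0,0,0]},
    {"gripper":-1,"delta_pos":[0,0,0],"angular":[0,0,0]}
  ]
}}

```text
time_s: 8.38
ee_pos: [0.5261, -0.0068, 0.0083]
eef_rot: [-0.0, 0.809, 0.587, 0.0]
force: [-2.1, 0.7, 5.8]
grip_width: 0.0131
```

```bash
python3 -c "
from h import *
plan((.5259,-.0055,.007),-18.0);print(r.get_obs()['wrist_torque'])"
```

```text
t 8.38 pos [ 0.5261 -0.0068  0.0083] F [-2.1  0.7  5.8] w 0.0131
delta/0.3 [ 0.004  -0.0021  0.0042] mm [ 1.2 -0.6  1.3] rot/45 [-0.0002 -0.0002 -0.0019] rows 0.0 0.0
[ 0.19561733  0.3794324  -0.04471358]
```

{"api": "apply_moves", "payload": {
  "moves": [
    {"gripper":-1,"delta_pos":[0,0,-0.01],"angular":[0,0,0]},
    {"gripper":-1,"delta_pos":[0,0,-0.025],"angular":[0,0,0]},
    {"gripper":-1,"delta_pos":[0,0,-0.04],"angular":[0,0,0]},
    {"gripper":-1,"delta_pos":[0,0,-0.06],"angular":[0,0,0]},
    {"gripper":-1,"delta_pos":[0,0,-0.08],"angular":[0,0,0]}
  ],
  "newtons": 40
}}

```text
time_s: 8.8
ee_pos: [0.5263, -0.007, 0.0327]
eef_rot: [0.0, 0.809, 0.587, 0.0]
force: [0.0, -0.2, -0.4]
grip_width: 0.0128
```

{"api": "apply_moves", "payload": {
  "moves": [
    {"gripper":-1,"delta_pos":[0,0,-0.05],"angular":[0,0,0]},
    {"gripper":-1,"delta_pos":[0,0,-0.12],"angular":[0,0,0]},
    {"gripper":-1,"delta_pos":[0,0,-0.2],"angular":[0,0,0]},
    {"gripper":-1,"delta_pos":[0,0,-0.28],"angular":[0,0,0]},
    {"gripper":-1,"delta_pos":[0,0,-0.31],"angular":[0,0,0]}
  ]
}}

```text
time_s: 9.22
ee_pos: [0.5276, -0.0073, 0.1284]
eef_rot: [0.001, 0.81, 0.587, 0.002]
force: [1.1, 0.5, -0.7]
grip_width: 0.0129
```

```bash
python3 - <<'E'
from h import *
cap("k")
plan((.529,-.299,.12),-18.0)
im=cv2.imread("pics/k_scene.png")[110:260,170:350];cv2.imwrite("pics/k_c.png",cv2.resize(im,None,fx=4,fy=4,interpolation=0))
C=cloud(load("k","scene"));o=r.get_obs();t=o["ee_pos"]+[0,0,.03]
L=(C-t)@Rt(-18)
m=(abs(L[...,0])<.02)&(abs(L[...,1])<.03)&(L[...,2]>.0)&(L[...,2]<.06);print(m.sum(),np.round(L[m].min(0),4),np.round(L[m].max(0),4))
E
```

```text
t 9.32 pos [ 0.5274 -0.0069  0.1269] F [ 0.9 -0.2 -1.2] w 0.0128
delta/0.3 [-0.9239  0.3071  0.0227] mm [-277.2   92.1    6.8] rot/45 [ 0.0044 -0.002  -0.0017] rows 7.0 0.0
20 [-0.0028  0.0031  0.0031] [0.0069 0.0105 0.0193]
```

View pics/k_c.png

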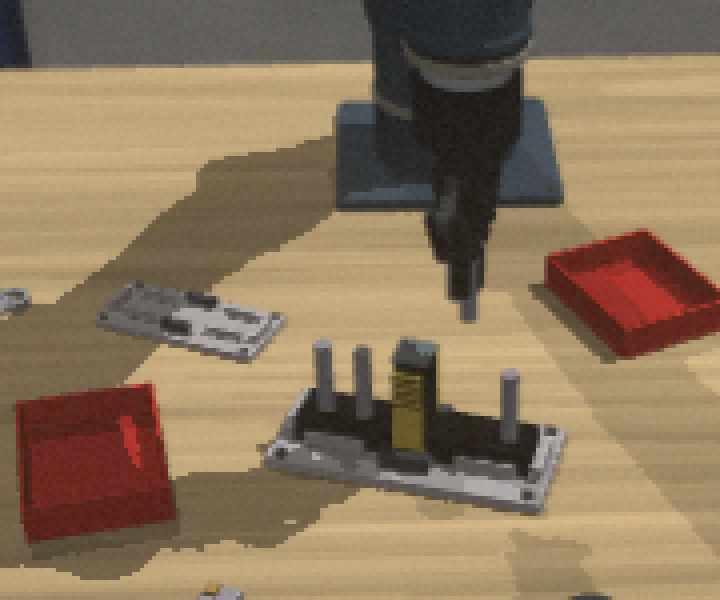

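The short pin is in the fingers (crop (468,310)), its pocket is empty and the three full pins are still seated. Now to the right-hand red tray.

{"api": "apply_moves", "payload": {
  "moves": [
    {"gripper":-1,"delta_pos":[-0.08,0.027,0],"angular":[0,0,0]},
    {"gripper":-1,"delta_pos":[-0.19,0.063,0],"angular":[0,0,0]},
    {"gripper":-1,"delta_pos":[-0.3,0.1,0],"angular":[0,0,0]},
    {"gripper":-1,"delta_pos":[-0.41,0.137,0],"angular":[0,0,0]},
    {"gripper":-1,"delta_pos":[-0.52,0.173,0],"angular":[0,0,0]}
  ]
}}

```text
time_s: 9.73
ee_pos: [0.5263, -0.1725, 0.1238]
eef_rot: [-0.001, 0.809, 0.587, -0.001]
force: [1.4, -0.6, 0.0]
grip_width: 0.0127
```

{"api": "apply_moves", "payload": {
  "moves": [
    {"gripper":-1,"delta_pos":[-0.1,0.033,0],"angular":[0,0,0]},
    {"gripper":-1,"delta_pos":[-0.2,0.067,0],"angular":[0,0,0]},
    {"gripper":-1,"delta_pos":[-0.3,0.1,0],"angular":[0,0,0]},
    {"gripper":-1,"delta_pos":[-0.37,0.125,0],"angular":[0,0,0]},
    {"gripper":-1,"delta_pos":[-0.404,0.136,0],"angular":[0,0,0]}
  ]
}}

```text
time_s: 10.15
ee_pos: [0.5268, -0.3029, 0.1237]
eef_rot: [-0.0, 0.811, 0.586, -0.001]
force: [-0.3, -0.2, -0.8]
grip_width: 0.013
```

{"api": "apply_moves", "payload": {
  "moves": [
    {"gripper":-1,"delta_pos":[0,0,0],"angular":[0,0,0]},
    {"gripper":-1,"delta_pos":[0,0,0],"angular":[0,0,0]},
    {"gripper":-1,"delta_pos":[0,0,0],"angular":[0,0,0]}
  ]
}}

```text
time_s: 10.4
ee_pos: [0.5284, -0.2971, 0.1243]
eef_rot: [-0.001, 0.809, 0.588, 0.0]
force: [0.8, 0.7, -0.8]
grip_width: 0.0123
```

```bash
python3 - <<'E'
from h import *
plan((.529,-.299,.005),-18.0);print(r.get_obs()["qpos"])
E
```

```text
t 10.4 pos [ 0.5284 -0.2971  0.1243] F [ 0.8  0.7 -0.8] w 0.0123
delta/0.3 [-0.0061  0.0044  0.3977] mm [ -1.8   1.3 119.3] rot/45 [-0.0018 -0.0018  0.0003] rows 2.9 0.0
[ 0.16741957  0.58728087  0.43181044  1.7337075  -0.3046483   0.88907485
  0.41580316]
```

{"api": "apply_moves", "payload": {
  "moves": [
    {"gripper":-1,"delta_pos":[-0.006,0.004,0.09],"angular":[0,0,0]},
    {"gripper":-1,"delta_pos":[-0.006,0.004,0.19],"angular":[0,0,0]},
    {"gripper":-1,"delta_pos":[-0.006,0.004,0.28],"angular":[0,0,0]},
    {"gripper":-1,"delta_pos":[-0.006,0.004,0.34],"angular":[0,0,0]},
    {"gripper":-1,"delta_pos":[-0.006,0.004,0.37],"angular":[0,0,0]}
  ]
}}

```text
time_s: 10.82
ee_pos: [0.5282, -0.2982, 0.0115]
eef_rot: [-0.002, 0.809, 0.588, -0.0]
force: [-0.0, 0.1, -0.3]
grip_width: 0.0126
```

{"api": "apply_moves", "payload": {
  "moves": [
    {"gripper":-1,"delta_pos":[0,0,0],"angular":[0,0,0]},
    {"gripper":-1,"delta_pos":[0,0,0.015],"angular":[0,0,0]},
    {"gripper":-1,"delta_pos":[0,0,0.03],"angular":[0,0,0]},
    {"gripper":-1,"delta_pos":[0,0,0.04],"angular":[0,0,0]},
    {"gripper":-1,"delta_pos":[0,0,0.04],"angular":[0,0,0]}
  ]
}}

```text
time_s: 11.23
ee_pos: [0.5291, -0.3012, 0.0023]
eef_rot: [0.0, 0.809, 0.587, 0.0]
force: [-0.3, -0.2, -1.3]
grip_width: 0.0131
```

```bash
python3 - <<'E'
from h import *
plan((.529,-.299,-.001),-18.0)
cap("l")
im=cv2.imread("pics/l_scene.png")[140:260,130:290];cv2.imwrite("pics/l_c.png",cv2.resize(im,None,fx=5,fy=5,interpolation=0))
E
```

```text
t 11.23 pos [ 0.5291 -0.3012  0.0023] F [-0.3 -0.2 -1.3] w 0.0131
delta/0.3 [ 0.0068 -0.0025  0.0109] mm [ 2.  -0.8  3.3] rot/45 [ 0.0006 -0.0001 -0.0016] rows 0.1 0.0
```

View pics/l_c.png

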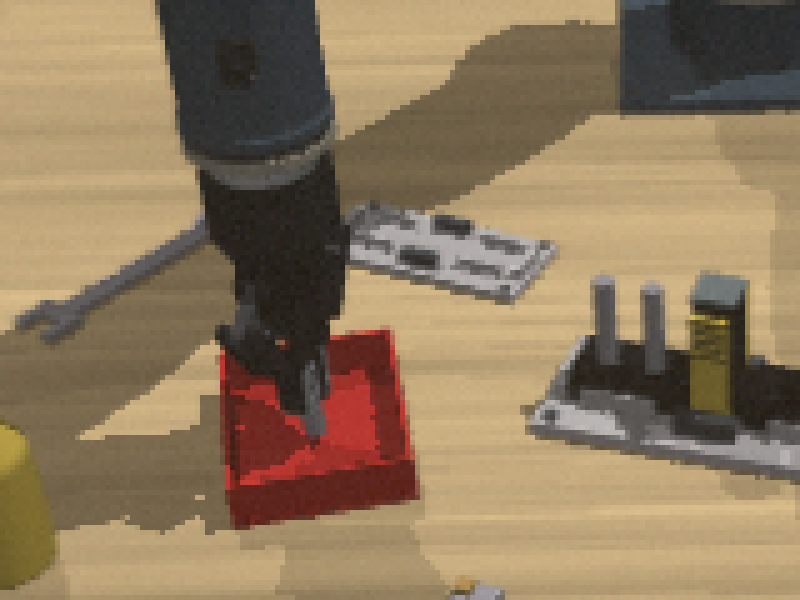

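The pin hangs inside the tray near its centre (crop (315,430)). I'll lower a few mm more and release.

{"api": "apply_moves", "payload": {
  "moves": [
    {"gripper":-1,"delta_pos":[0,0,0.01],"angular":[0,0,0]},
    {"gripper":-1,"delta_pos":[0,0,0.013],"angular":[0,0,0]},
    {"gripper":-1,"delta_pos":[0,0,0.013],"angular":[0,0,0]},
    {"gripper":-0.6,"delta_pos":[0,0,0.013],"angular":[0,0,0]},
    {"gripper":-0.4,"delta_pos":[0,0,0.013],"angular":[0,0,0]}
  ]
}}

```text
time_s: 11.75
ee_pos: [0.5289, -0.3014, -0.0017]
eef_rot: [0.0, 0.809, 0.587, 0.0]
force: [-0.9, -0.4, 0.2]
grip_width: 0.0255
```

{"api": "apply_moves", "payload": {
  "moves": [
    {"gripper":-0.3,"delta_pos":[0,0,0],"angular":[0,0,0]},
    {"gripper":-0.3,"delta_pos":[0,0,0],"angular":[0,0,0]},
    {"gripper":-0.3,"delta_pos":[0,0,-0.04],"angular":[0,0,0]},
    {"gripper":-0.3,"delta_pos":[0,0,-0.1],"angular":[0,0,0]},
    {"gripper":-0.3,"delta_pos":[0,0,-0.2],"angular":[0,0,0]}
  ]
}}

```text
time_s: 12.17
ee_pos: [0.5275, -0.3005, 0.0576]
eef_rot: [-0.002, 0.809, 0.587, -0.001]
force: [0.8, 0.2, 0.2]
grip_width: 0.0296
```

{"api": "apply_moves", "payload": {
  "moves": [
    {"gripper":0,"delta_pos":[0,0,-0.1],"angular":[0,0,0]},
    {"gripper":0.5,"delta_pos":[0,0,-0.2],"angular":[0,0,0]},
    {"gripper":1,"delta_pos":[0,0,-0.22],"angular":[0,0,0]},
    {"gripper":1,"delta_pos":[0,0,-0.22],"angular":[0,0,0]}
  ]
}}

```text
time_s: 12.5
ee_pos: [0.5302, -0.3023, 0.1276]
eef_rot: [0.002, 0.81, 0.587, 0.001]
force: [0.1, -0.1, -0.1]
grip_width: 0.0764
```

```bash
python3 - <<'E'
from h import *
from scipy.optimize import least_squares as LS
cap("m")
im=cv2.imread("pics/m_scene.png")[140:260,130:290];cv2.imwrite("pics/m_c.png",cv2.resize(im,None,fx=5,fy=5,interpolation=0))
C=cloud(load("m","scene"));z=C[...,2]
g=np.array([(.491,-.118),(.499,-.087),(.536,.025)]); s=np.array([-75,-43,75])/1e3; P=[];I=[]
for i,c in enumerate(g):
    m=(np.hypot(C[...,0]-c[0],C[...,1]-c[1])<.014)&(z>.042)&(z<.086)
    q=C[m][:,:2];P.append(q);I+= [i]*len(q)
P=np.vstack(P);I=np.array(I)
ctr=lambda p: np.array([p[0],p[1]])+s[:,None]*np.array([-np.sin(p[2]),np.cos(p[2])])
S=LS(lambda p:(np.hypot(*(P-ctr(p)[I]).T)-.007),[.513,-.046,-.3],loss="soft_l1",f_scale=.001)
print(np.round(S.x,4),np.degrees(S.x[2]))
# tower/catch front face & top in cassette frame
R=Rt(np.degrees(S.x[2]));L=(C-[S.x[0],S.x[1],0])@R
m=(abs(L[...,0])<.03)&(abs(L[...,1])<.04)&(z>.05)
a=L[m];print("front yellow y",np.round(np.percentile(a[(-a[:,2]<.088)][:,1],[5,50,95]),4),"x",np.round(np.percentile(a[:,0],[1,2,50,98,99]),4))
t=a[-a[:,2]>.0975];print("top x",t[:,0].min(),t[:,0].max(),"y",t[:,1].min(),t[:,1].max(),t.mean(0))
plan((S.x[0],S.x[1],.13),np.degrees(S.x[2]))
E
```

```text
[ 0.5127 -0.0464 -0.3109] -17.812753811792128
front yellow y [-0.0223  0.0231  0.0272] x [-0.0134 -0.0128  0.0044  0.0146  0.0151]
top x -0.01434005899327682 0.015504332638093065 y -0.014636049669290937 0.017285159949119434 [ 0.00063876  0.00238585 -0.09960022]
t 12.6 pos [ 0.5287 -0.301   0.1243] F [-0.6  0.7 -0.6] w 0.0852
delta/0.3 [ 0.7901 -0.314  -0.0189] mm [237.  -94.2  -5.7] rot/45 [ 0.0001 -0.0004 -0.0058] rows 6.1 0.0
```

View pics/m_c.png

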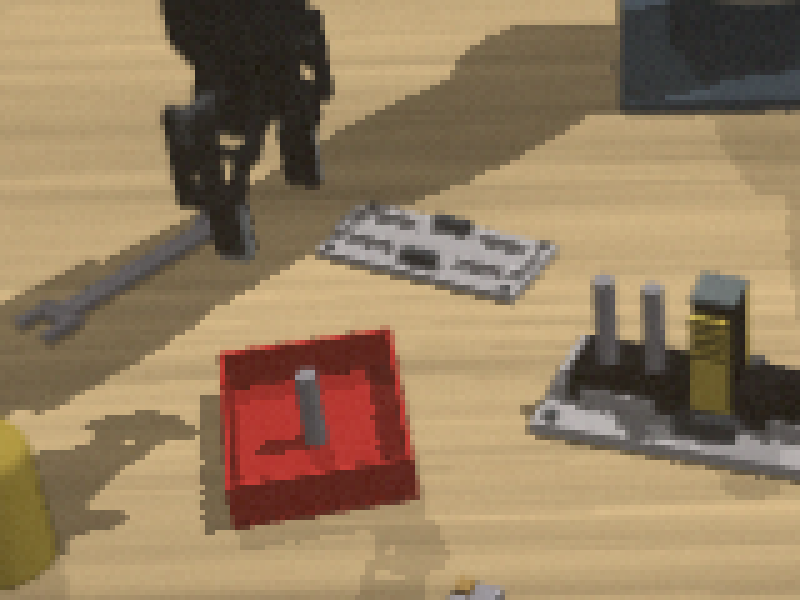

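The pin stands in the tray (crop (310,410)). Next, over the tower.

{"api": "apply_moves", "payload": {
  "moves": [
    {"gripper":1,"delta_pos":[0.07,-0.028,-0.02],"angular":[0,0,0]},
    {"gripper":1,"delta_pos":[0.18,-0.072,-0.02],"angular":[0,0,0]},
    {"gripper":1,"delta_pos":[0.29,-0.116,-0.02],"angular":[0,0,0]},
    {"gripper":1,"delta_pos":[0.4,-0.16,-0.02],"angular":[0,0,0]},
    {"gripper":1,"delta_pos":[0.51,-0.204,-0.02],"angular":[0,0,0]}
  ]
}}

```text
time_s: 13.02
ee_pos: [0.5168, -0.1351, 0.1288]
eef_rot: [-0.001, 0.81, 0.587, -0.001]
force: [1.1, 0.6, 0.7]
grip_width: 0.0856
```

{"api": "apply_moves", "payload": {
  "moves": [
    {"gripper":1,"delta_pos":[0.1,-0.04,0],"angular":[0,0,0]},
    {"gripper":1,"delta_pos":[0.2,-0.08,0],"angular":[0,0,0]},
    {"gripper":1,"delta_pos":[0.26,-0.1,0],"angular":[0,0,0]},
    {"gripper":1,"delta_pos":[0.281,-0.111,0],"angular":[0,0,0]},
    {"gripper":1,"delta_pos":[0.281,-0.111,0],"angular":[0,0,0]}
  ]
}}

```text
time_s: 13.43
ee_pos: [0.5118, -0.0444, 0.1291]
eef_rot: [-0.001, 0.808, 0.589, -0.001]
force: [0.2, 0.2, 0.0]
grip_width: 0.085
```

{"api": "apply_moves", "payload": {
  "moves": [
    {"gripper":1,"delta_pos":[0,0,0],"angular":[0,0,0]},
    {"gripper":1,"delta_pos":[0,0,0],"angular":[0,0,0]},
    {"gripper":1,"delta_pos":[0,0,0],"angular":[0,0,0]},
    {"gripper":1,"delta_pos":[0,0,0],"angular":[0,0,0]}
  ]
}}

```text
time_s: 13.77
ee_pos: [0.5126, -0.0478, 0.1302]
eef_rot: [0.0, 0.81, 0.586, -0.0]
force: [0.6, 0.9, 0.2]
grip_width: 0.0857
```

```bash
python3 - <<'E'
from h import *
plan((.513,-.0460,.024),-17.95)
cap("n");plan((.513,-.0460,.024),-17.95)
C=cloud(load("n","scene"));o=r.get_obs();t=np.array([.513,-.046,o["ee_pos"][2]+.03]);R=Rt(-17.95)
L=(C-t)@R
m=(abs(L[...,0])<.03)&(abs(L[...,1])<.07)&(L[...,2]<.004)&(L[...,2]>-.05)
for sg in(1,-1):
    a=L[m&(L[...,1]*sg>0)];print(len(a),"x",np.round(np.percentile(a[:,0],[3,50,97]),4),"y",np.round(np.percentile(a[:,1],[3,50,97]),4))
im=cv2.imread("pics/n_scene.png")[110:260,200:380];cv2.imwrite("pics/n_c.png",cv2.resize(im,None,fx=4,fy=4,interpolation=0))
E
```

```text
t 13.77 pos [ 0.5126 -0.0478  0.1302] F [0.6 0.9 0.2] w 0.0857
delta/0.3 [ 0.0063 -0.0008  0.3539] mm [  1.9  -0.3 106.2] rot/45 [ 0.0002  0.0006 -0.0058] rows 2.5 0.0
t 13.87 pos [ 0.5127 -0.0473  0.1302] F [-0.3  0.6 -0.5] w 0.0854
delta/0.3 [ 4.500e-03 -3.000e-04  3.539e-01] mm [ 1.300e+00 -1.000e-01  1.062e+02] rot/45 [ 0.0001  0.0003 -0.0048] rows 2.5 0.0
84 x [-0.0139  0.0001  0.0078] y [0.0433 0.0527 0.0593]
60 x [-0.0097  0.0008  0.0074] y [-0.0448 -0.0413 -0.0378]
```

View pics/n_c.png

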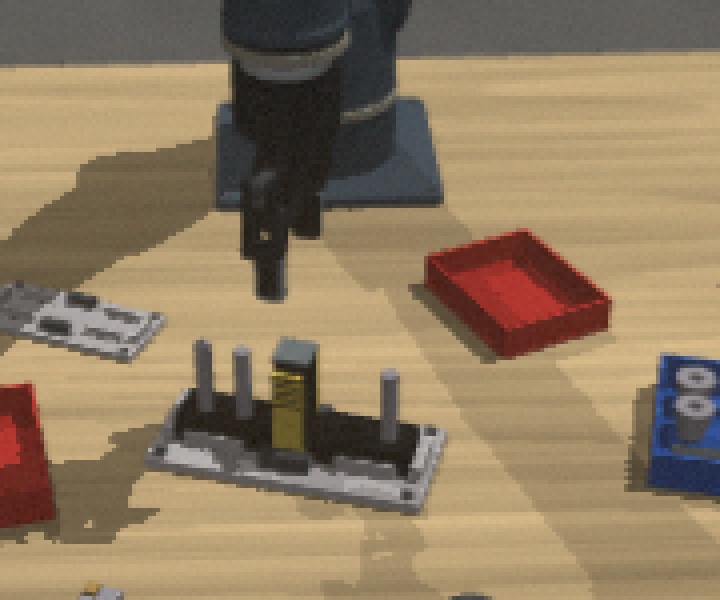

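The gripper is centred over the tower to about 1 mm. Descending.

{"api": "apply_moves", "payload": {
  "moves": [
    {"gripper":1,"delta_pos":[0.005,0,0.09],"angular":[0,0,-0.005]},
    {"gripper":1,"delta_pos":[0.005,0,0.18],"angular":[0,0,-0.005]},
    {"gripper":1,"delta_pos":[0.005,0,0.26],"angular":[0,0,-0.005]},
    {"gripper":1,"delta_pos":[0.005,0,0.32],"angular":[0,0,-0.005]},
    {"gripper":1,"delta_pos":[0.005,0,0.354],"angular":[0,0,-0.005]}
  ]
}}

```text
time_s: 14.28
ee_pos: [0.5122, -0.0452, 0.0221]
eef_rot: [-0.001, 0.808, 0.589, -0.001]
force: [-0.1, -0.4, -0.2]
grip_width: 0.0851
```

{"api": "apply_moves", "payload": {
  "moves": [
    {"gripper":1,"delta_pos":[0,0,0],"angular":[0,0,0]},
    {"gripper":0.5,"delta_pos":[0,0,0],"angular":[0,0,0]},
    {"gripper":0.4,"delta_pos":[0,0,0],"angular":[0,0,0]},
    {"gripper":0.3,"delta_pos":[0,0,0],"angular":[0,0,0]},
    {"gripper":0.3,"delta_pos":[0,0,0],"angular":[0,0,0]}
  ],
  "newtons": 60
}}

```text
time_s: 14.7
ee_pos: [0.5138, -0.045, 0.025]
eef_rot: [0.001, 0.808, 0.589, 0.001]
force: [-0.0, 0.1, 0.3]
grip_width: 0.0558
```

```bash
python3 -c "
from h import *
plan((.513,-.0460,.024),-17.95)"
```

```text
t 14.7 pos [ 0.5138 -0.045   0.025 ] F [-0.   0.1  0.3] w 0.0558
delta/0.3 [-0.0041 -0.0016  0.0033] mm [-1.2 -0.5  1. ] rot/45 [ 0.0021 -0.0008  0.0021] rows 0.0 0.0
```

{"api": "apply_moves", "payload": {
  "moves": [
    {"gripper":0.15,"delta_pos":[-0.003,0,0],"angular":[0,0,0]},
    {"gripper":0.05,"delta_pos":[-0.003,0,0],"angular":[0,0,0]},
    {"gripper":-0.1,"delta_pos":[-0.003,0,0],"angular":[0,0,0]},
    {"gripper":-0.3,"delta_pos":[-0.003,0,0],"angular":[0,0,0]},
    {"gripper":-1,"delta_pos":[-0.003,0,0],"angular":[0,0,0]}
  ]
}}

```text
time_s: 15.12
ee_pos: [0.5123, -0.0452, 0.0259]
eef_rot: [-0.001, 0.808, 0.589, 0.001]
force: [-9.1, 3.7, 30.8]
grip_width: 0.0326
```

{"api": "apply_moves", "payload": {
  "moves": [
    {"gripper":-1,"delta_pos":[0,0,0],"angular":[0,0,0]},
    {"gripper":-1,"delta_pos":[0,0,0],"angular":[0,0,0]},
    {"gripper":-1,"delta_pos":[0,0,0],"angular":[0,0,0]},
    {"gripper":-1,"delta_pos":[0,0,0],"angular":[0,0,0]}
  ]
}}

```text
time_s: 15.45
ee_pos: [0.5123, -0.0452, 0.0259]
eef_rot: [-0.001, 0.808, 0.589, 0.001]
force: [-8.1, 3.8, 30.4]
grip_width: 0.0332
```

```bash
python3 - <<'E'
from h import *
plan((.513,-.0460,.024),-17.95);print(r.get_obs()["wrist_torque"].round(2))
cap("o")
im=cv2.imread("pics/o_scene.png")[110:260,200:380];cv2.imwrite("pics/o_c.png",cv2.resize(im,None,fx=4,fy=4,interpolation=0))
E
```

```text
t 15.45 pos [ 0.5123 -0.0452  0.0259] F [-8.1  3.8 30.4] w 0.0332
delta/0.3 [-0.0018  0.003   0.0063] mm [-0.6  0.9  1.9] rot/45 [-0.0004 -0.0024  0.0016] rows 0.1 0.0
[ 0.82  2.07 -0.19]
```

View pics/o_c.png

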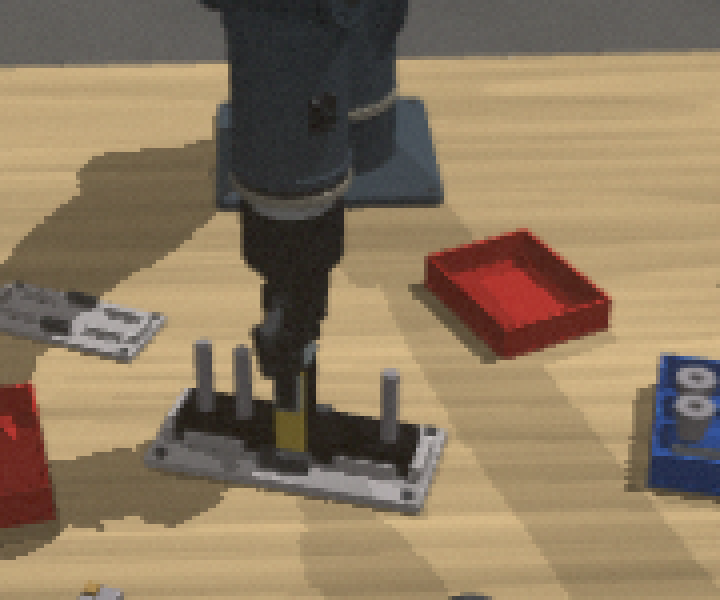

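{"api": "apply_moves", "payload": {
  "moves": [
    {"gripper":-1,"delta_pos":[0,0,-0.007],"angular":[0,0,0]},
    {"gripper":-1,"delta_pos":[0,0,-0.014],"angular":[0,0,0]},
    {"gripper":-1,"delta_pos":[0,0,-0.021],"angular":[0,0,0]},
    {"gripper":-1,"delta_pos":[0,0,-0.028],"angular":[0,0,0]},
    {"gripper":-1,"delta_pos":[0,0,-0.035],"angular":[0,0,0]}
  ]
}}

```text
time_s: 15.97
ee_pos: [0.5126, -0.0458, 0.0344]
eef_rot: [-0.0, 0.808, 0.589, -0.0]
force: [0.3, 0.5, -5.4]
grip_width: 0.0319
```

```bash
python3 - <<'E'
from h import *
plan((.5123,-.0452,.1159),-17.95);print(r.get_obs()["wrist_torque"].round(2))
cap("p")
im=cv2.imread("pics/p_scene.png")[110:260,200:380];cv2.imwrite("pics/p_c.png",cv2.resize(im,None,fx=4,fy=4,interpolation=0))
C=cloud(load("p","scene"));L=(C-[.5125,-.0464,0])@Rt(-18);p=load("p","scene")["p"].max(-1)
for lo,hi in((-.092,-.06),(-.06,-.02),(.02,.06),(.06,.092)):
    m=(L[...,0]>lo)&(L[...,0]<hi)&(abs(L[...,1])<.018)&(p<70);z=C[...,2][m];z=z[(z>.02)&(z<.07)];print(lo,len(z),np.round(np.percentile(z,[20,50,80]),4))
E
```

```text
t 15.97 pos [ 0.5126 -0.0458  0.0344] F [ 0.3  0.5 -5.4] w 0.0319
delta/0.3 [ 0.0016 -0.0019 -0.2718] mm [  0.5  -0.6 -81.5] rot/45 [-0.0008  0.0005  0.0021] rows 2.0 0.0
[ 0.11  0.05 -0.03]
-0.092 50 [0.0382 0.0392 0.0406]
-0.06 74 [0.0386 0.0396 0.0414]
0.02 86 [0.0376 0.0392 0.0408]
0.06 57 [0.0381 0.0398 0.0408]
```

View pics/p_c.png

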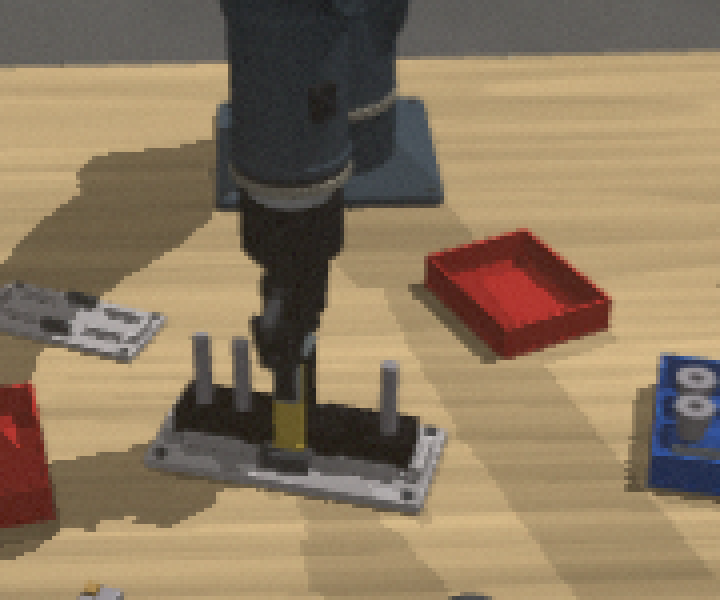

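The cassette has come free and is level (deck raised about 7.5 mm, load 5.4 N). Continuing straight up 82 mm.

{"api": "apply_moves", "payload": {
  "moves": [
    {"gripper":-1,"delta_pos":[0,0,-0.015],"angular":[0,0,0]},
    {"gripper":-1,"delta_pos":[0,0,-0.035],"angular":[0,0,0]},
    {"gripper":-1,"delta_pos":[0,0,-0.06],"angular":[0,0,0]},
    {"gripper":-1,"delta_pos":[0,0,-0.085],"angular":[0,0,0]},
    {"gripper":-1,"delta_pos":[0,0,-0.11],"angular":[0,0,0]}
  ]
}}

```text
time_s: 16.48
ee_pos: [0.5131, -0.0459, 0.0685]
eef_rot: [0.0, 0.808, 0.589, 0.0]
force: [-0.6, -0.1, -5.7]
grip_width: 0.0318
```

{"api": "apply_moves", "payload": {
  "moves": [
    {"gripper":-1,"delta_pos":[0,0,-0.03],"angular":[0,0,0]},
    {"gripper":-1,"delta_pos":[0,0,-0.065],"angular":[0,0,0]},
    {"gripper":-1,"delta_pos":[0,0,-0.1],"angular":[0,0,0]},
    {"gripper":-1,"delta_pos":[0,0,-0.13],"angular":[0,0,0]},
    {"gripper":-1,"delta_pos":[0,0,-0.15],"angular":[0,0,0]}
  ]
}}

```text
time_s: 16.9
ee_pos: [0.5132, -0.0459, 0.1139]
eef_rot: [0.0, 0.808, 0.589, 0.001]
force: [-0.3, 0.4, -5.5]
grip_width: 0.0319
```

{"api": "apply_moves", "payload": {
  "moves": [
    {"gripper":-1,"delta_pos":[0,0,-0.008],"angular":[0,0,0]},
    {"gripper":-1,"delta_pos":[0,0,-0.014],"angular":[0,0,0]},
    {"gripper":-1,"delta_pos":[0,0,-0.014],"angular":[0,0,0]},
    {"gripper":-1,"delta_pos":[0,0,-0.014],"angular":[0,0,0]},
    {"gripper":-1,"delta_pos":[0,0,-0.014],"angular":[0,0,0]}
  ]
}}

```text
time_s: 17.32
ee_pos: [0.5125, -0.0458, 0.1163]
eef_rot: [-0.0, 0.808, 0.589, -0.0]
force: [0.9, 0.2, -5.4]
grip_width: 0.0318
```

{"api": "apply_moves", "payload": {
  "moves": [
    {"gripper":-1,"delta_pos":[0,0,0],"angular":[0,0,0]},
    {"gripper":-1,"delta_pos":[0,0,0],"angular":[0,0,0]},
    {"gripper":-1,"delta_pos":[0,0,0],"angular":[0,0,0]},
    {"gripper":-1,"delta_pos":[0,0,0],"angular":[0,0,0]},
    {"gripper":-1,"delta_pos":[0,0,0],"angular":[0,0,0]}
  ]
}}

```text
time_s: 17.73
ee_pos: [0.5128, -0.0458, 0.1166]
eef_rot: [-0.0, 0.808, 0.589, -0.0]
force: [0.7, 0.2, -5.4]
grip_width: 0.0322
```

```bash
python3 - <<'E'
from h import *
plan((.5123,-.0452,.1159),-17.95);print(r.get_obs()["wrist_torque"].round(2),r.get_obs()["joint_velocities"].round(3))
cap("q")
C=cloud(load("q","scene"));L=(C-[.5125,-.0464,0])@Rt(-18);p=load("q","scene")["p"].max(-1)
for lo,hi in((-.092,-.06),(-.06,-.02),(.02,.06),(.06,.092)):
    m=(L[...,0]>lo)&(L[...,0]<hi)&(abs(L[...,1])<.018)&(p<70);z=C[...,2][m];z=z[(z>.11)&(z<.135)];print(lo,len(z),np.round(np.percentile(z,[20,50,80]),4))
for y in (-.075,-.043,.043,.075):
    m=(abs(L[...,0]-y)<.01)&(abs(L[...,1])<.015);print(y,"top",np.nanmax(np.round(C[...,2][m&(C[...,2]<.2)],4)))
im=cv2.imread("pics/q_scene.png");cv2.imwrite("pics/q_c.png",cv2.resize(im[80:290,130:410],None,fx=2.8,fy=2.8,interpolation=2))
E
```

```text
t 17.73 pos [ 0.5128 -0.0458  0.1166] F [ 0.7  0.2 -5.4] w 0.0322
delta/0.3 [ 0.0014 -0.0024  0.0024] mm [ 0.4 -0.7  0.7] rot/45 [-0.0001  0.0001  0.0019] rows 0.0 0.0
[0.03 0.01 0.  ] [-0.001 -0.001  0.001  0.     0.001 -0.002 -0.001]
-0.092 50 [0.121  0.1218 0.1234]
-0.06 71 [0.1204 0.1217 0.1232]
0.02 92 [0.1203 0.1217 0.1227]
0.06 53 [0.121  0.1219 0.1231]
-0.075 top 0.1832
-0.043 top 0.1844
0.043 top 0.1238
0.075 top 0.1835
```

View pics/q_c.png

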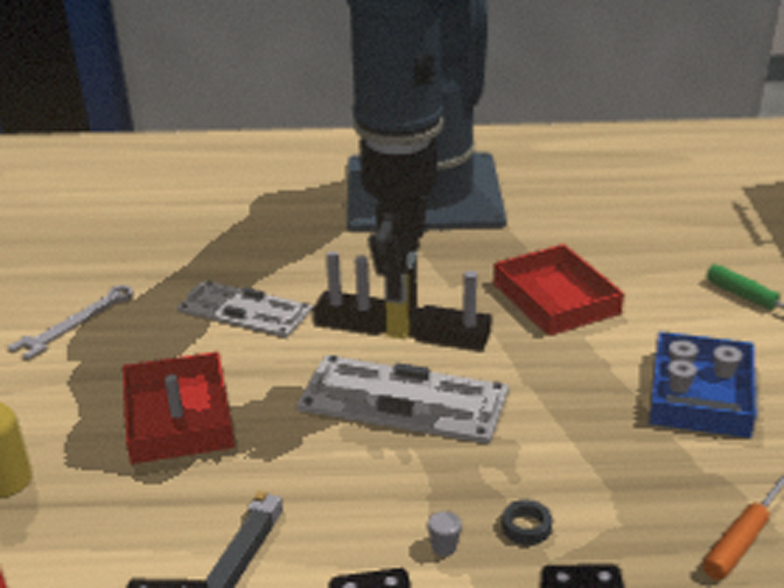

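View pics/q_top.png

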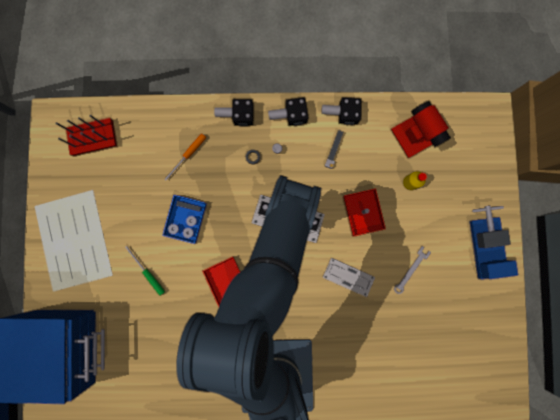

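The views show the cassette above the dock with three full pins, the short pin in the right-hand red tray, and the other tools where they were. The deck is at z 0.122, so the underside is at about 0.100 m; it is level and still. Handing in.

```bash
python3 -c "
from rig import r
print(r.job_done()); o=r.get_obs(); print(o['time_s'],o['ee_pos'],o['force'],o['grip_width'])"
```

```text
the job is handed in; nothing more can be done
None
the job is handed in; nothing more can be done
```

I took the short pin (cassette position y = +43 mm) out while the cassette was still latched and left it in the right-hand red tray. I then squeezed both catches, lifted the cassette straight up about 90 mm and handed in while holding it, at about 17.8 s.

**Last checks:**
- The deck reads 0.122 m along its whole length, so the underside is about 100 mm above the bench. It is level to within about 0.5 mm and still.
- The three full-length pins are seated (tops at about 0.184 m) and the short pin's pocket is empty.
- The short pin stands inside the tray, and the other tools look unmoved.
- The load on the tool was 5.4 N, about the cassette's weight with its pins.

**Checks that disagreed:**
- **Tool height:** the reported TCP z was about 30 mm too low. I found this in the images, confirmed it with a light touch on bare bench (about 11 N), and corrected every height for it.
- **Top camera:** it differed from the scene camera by about 4–5 mm in x and y. I used the scene camera, which agreed with the robot's own finger positions to about 1 mm.
- **Grip width:** it read 32 mm on the squeezed catches instead of the 38 mm described. The pin also read about 1 mm narrow, so I take this as a reading bias with both catches fully in. The cassette came out freely.

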